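Load the bottle shaker, latch its keeper bar and switch the bay on

TASK

Put the amber colour bottle from the table all the way down into the empty bay of the bottle shaker (the one with the yellow pad), then swing the keeper bar over the three bottles and press it shut until it clicks behind its catch. Then take the stylus from its stand and, with its tip and not with the fingers, switch on only the rocker that lies in front of the amber bottle's bay by pressing its upper half. Finally put the stylus back in its stand as it was, leaving the red and blue bottles in their bays and the other things on the table where they are.

Things in the scene. Friction and masses are not known exactly. Their poses are not given: they have to be found in the camera images.
- shaker: fixed white and grey bottle shaker, 265 wide (y), 210 deep, 150 high; origin on the table under its middle, x away from the robot, z up. Bays and switch panel are raked 30 degrees, bottle tops leaning to the robot: in this frame 'up the bay' is (-0.5, 0, 0.866) and 'upslope' (0.866, 0, 0.5). The white block has three square pockets 36 wide, 24 deep, 64 apart along y
- rail_mid (a point): middle of a fixed steel rail, dia. 6, along the shaker's y in front of the bottles: 20.5 downslope of the bay axes and 41 up the bay from the pocket floors
- catch_top (a point): top of the catch tower at the right end (-y) of the bay row: a post 18 x 8 along the bay direction, 146 right of bay2, reaching 99 up the bay from the floors; on its inner side a sprung brass ball that holds the bar's right end down when shut
- bay1 (a point): centre of the floor of the leftmost bay (+y); the point has the axes of the shaker (not raked)
- bay2 (a point): centre of the floor of the middle bay
- bay3 (a point): centre of the floor of the rightmost bay (-y)
- amber_pad: thin yellow square (32 x 32 x 1) stuck to the floor of the empty bay; origin at the centre of that pocket floor, z up the bay (raked 30 degrees), x upslope. Which of the three bays it is varies
- amber_bottle: loose amber dropper bottle with a black cap, standing upright on the table: body dia. 30 to 47 high (shoulder rounded from about 38), cap dia. 18 from 47 to 70; origin at the centre of its underside, z up the bottle; 40 g
- red_bottle: red dropper bottle with white cap, dia. 30, 70 high, standing in a bay; origin at the centre of its underside
- blue_bottle: blue dropper bottle with white cap, dia. 30, 76 high, standing in a bay; origin at the centre of its underside
- keeper (a joint): keeper bar angle, rad: 0 shut, 1.7 to 2.1 at the start, 2.2 fully open (leaning back). Friction (0.12 N m, about 2 N at the bar) holds it where left; from about 0.25 to 0.15 a sprung ball resists, about 5 N at the bar in all, then the bar's right end snaps under it and stays near 0 (6 N to lift it again)
- keeper_mid (a point): middle of the keeper bar, on its axis: steel rod dia. 8, about 240 long along the shaker's y, red sleeve dia. 12 and 70 long in its middle, an arm of 58 at each end. Shut, it lies over the caps, 88 up the bay axis from the pocket floors
- keeper_hinge (a point): point on the bar's hinge line (along the shaker's y) at mid width: 58 upslope and 88 up the bay from bay2's floor. At joint value q the bar's axis lies 58 x cos(q) downslope and 58 x sin(q) up the bay from here
- panel: fixed black switch panel 200 x 50, raked like the bays, at the shaker's front foot; origin at the centre of its face, 88 before and 6 below bay2's floor (shaker frame); z out of the face, x upslope, y left. Carries three rockers, one in front of each bay, in low grey frames (18 mm free between the side walls, 7 high)
- switch1 (a joint): rocker in front of bay1: white paddle 13 wide, 34 long, pivot at panel x = 0, y = 64 mm. 0 off (upper half stands up), 0.36 on (upper half down); stays as left. Press its upper half at panel x = +10 mm, where its surface stands 10 mm out of the panel face while off, straight in along panel -z: goes down 4 mm at about 2 N
- switch2 (a joint): rocker in front of bay2: white paddle 13 wide, 34 long, pivot at panel x = 0, y = 0 mm. 0 off (upper half stands up), 0.36 on (upper half down); stays as left. Press its upper half at panel x = +10 mm, where its surface stands 10 mm out of the panel face while off, straight in along panel -z: goes down 4 mm at about 2 N
- switch3 (a joint): rocker in front of bay3: white paddle 13 wide, 34 long, pivot at panel x = 0, y = -64 mm. 0 off (upper half stands up), 0.36 on (upper half down); stays as left. Press its upper half at panel x = +10 mm, where its surface stands 10 mm out of the panel face while off, straight in along panel -z: goes down 4 mm at about 2 N
- stand: fixed grey stylus stand, a block 46 x 46 and 62 high on a foot 90 x 80; square hole 13 x 13 with a 3 mm chamfer at the centre of its top, 58 deep; origin at the centre of its underside
- stylus: loose stylus 114 long, upright in the stand: thin white shank dia. 7 with round tip, from 0 to 50; blue collar dia. 24 from 50 to 54, which rests on the stand's top; blue flat-sided handle 14 x 14 from 54 to 114, its faces square to this body's x and y; balance point near 82. Origin at the tip, z from tip to handle; 40 g. Held across two flat faces it does not tip in the fingers
- green_bottle: bystander: green dropper bottle on the left, dia. 30, 76 high; origin under it
- pink_sprinkles: bystander: clear jar of pink sprinkles with yellow lid on the right, dia. 57, 90 high; origin under it
- gold_carton: bystander: small gold and white carton on the left, 36 x 50 x 70; origin under it
- nozzle: bystander: fixed steel piping nozzle on the right, dia. 32, 42 high; origin under it

How it is judged:
By the outcome, as a careful person would: the job done as asked, in the order asked, and still so for the second after the job is handed in, with the robot touching nothing.
It also fails if it takes over 72 s, if anything falls off the work surface, if the arm or the gripper's body presses on something with over 40 N, if the wrist force passes 120 N, or if a joint passes its speed limit or range.

ROBOT

A 7-joint arm with a two-finger parallel gripper is mounted at the origin on a cart in front of the work surface, level with it; the furniture and walls round the work are solid. World frame = base frame: x ahead of the robot, y to its left, z up, the work surface at z = 0. Lengths are in mm, angles in rad, forces in N, time in s.
With the tool pointing down it reaches from about 400 to 875 mm from the base axis. Payload 4.4 kg.
Tool frame: the origin (TCP) lies midway between the tips of the shut fingers; the grasp point (between the pads) lies 19 mm behind it; z points along the fingers, y is the line along which they close (so a half turn about z gives the same grasp; the last joint's range is limited). The gripper opens to 85 mm and grips with 20 to 120 N. Pads are 22 mm wide; open, the fingers measure 114 mm over their backs; the gripper's body (76 mm by 85 mm) begins 54 mm behind the grasp point. The pads swing forward as they close: fully open they stand 13 mm farther back than shut.
Start: joints at [1.227, 0.628, 0.038, 1.517, -0.027, 0.996, -0.02], TCP at [178.284, -625.086, 231.313] pointing down, gripper open.
Joint ranges: [-3.06, 3.06], [-0.37, 2.12], [-1.25, 1.32], [0.18, 2.47], [-1.1, 4.24], [0.23, 1.98], [-2.94, 2.94]. Speed limits (rad/s): [2.57, 2.57, 3.14, 3.14, 3.14, 3.14, 3.14].

INTERFACE

Orientations are given as [roll, pitch, yaw] about the fixed x, y, z axes, in that order (R = Rz(yaw) Ry(pitch) Rx(roll)).
In Python, from cell import telemetry, eyes, ctrl, finder gives the robot as it stands.
- The arm moves only by the tool move_arm, never from a script. Its argument "steps" is a list of rows, each a list of 7 numbers: the turn, a rotation vector about the world's x, y, z in degrees, then the shift along the world's x, y, z in m, then the finger opening in m, from 0 to 0.0854. A call has 1 to 5 rows; each row shifts and turns the commanded pose from where the row before left it; what a row does not reach is not made up. A row lasts 1/10 s, in which the tool goes at most 50 mm and 8.59 degrees, less where a joint would pass 70% of its speed; a pose out of reach is approached as far as the arm can. A call with a gripper value outside its range is refused whole. The fingers move at their own pace and stop on an object; the grip force is fixed at half the most. Time passes only in rows, so rows that do not move let the fingers close. It gives the time, the measured TCP pose, the force, the opening and the grip force at its end, in the units of the state.
- telemetry.read_state(): the state, without advancing time (a new reading comes with each control period).
- eyes.get_image(name): name is "scene" or "top"; returns (picture, depth): 400x640x3 uint8, blue, green, red; 400x640 float32, mm along the optical axis (not along the pixel's ray), 0 where there is no reading.
- eyes.calibration(name): a dict with "fx", "fy", "cx", "cy" (pixels), "position" and "attitude" of the camera in the world. Camera axes: x right, y down, z forward; pixel columns grow to the right and rows downward; lengths in mm; the calibration is good to about 2 mm. A picture is of the moment at which its call begins. calibration takes no time and is no camera call.
- ctrl.finish_job(): hands the job in; it is judged then, once.
Trained networks look in the newest picture that a camera, given by its name, has taken for a name from the list of things; names that differ only in an ending like _2 or _b are one class to them, and where a whole thing is asked for, a point or a joint stands for the part that bears it (a point fixed in the world has none). Each returns a list of dicts, best first, with "confidence" (0 to 1); they miss things now and then, are a little off and sometimes report something else, mostly with a low value. They report only what shows in the picture. A call takes as long as a camera call.
- finder.boxes_of(camera, name): "location" ([x, y, z] in mm, in the coordinates of the camera as it stood for that picture, good to about 4 mm: the middle of the surface that is visible of it).
- finder.cut_out(camera, name): "mask" (400x640 bool, what is visible of it).
- finder.pinpoint(camera, name): "location" ([x, y, z] in mm, in the coordinates of the camera as it stood for that picture, good to about 4 mm: a listed point, or the origin of a listed thing).
The state is a dict: "clock": time; "qpos": joint angles; "qd": joint speeds; "tau": joint torques, N m; "eef_pos": TCP position; "tool_rot": TCP orientation; "force": force on the tool from outside, world axes, zero at the start; "torque": the same for the moment, N m; "width": finger opening in mm; "gripper_force": force on a finger pad.
Only numpy, scipy, OpenCV 4.12 (cv2) and the standard library are available. Lean on these libraries where they do the work, as an engineer would, in place of code of your own. Each camera call takes 0.05 s, during which the arm holds its last target. There are 200 camera calls.

## Working session

There is one attempt and no reset: what is moved stays moved. The work goes in short steps, Python scripts to look and compute and a tool call to move; the robot and the scene stay as the last step left them, time stands still between calls to the robot, and variables do not carry over. Pictures are saved under pics/ and viewed, at most 10 in all, crops included, and the job is handed in when it is done.

Besides the shell and the picture viewer there is one more tool, called after ">>>" as a command line: name --pt "numbers of a row" for each row, then --argument value for the rest. move_arm: Moves the arm, as the interface text tells. Its arguments: {"type":"object","properties":{"steps":{"type":"array"}},"required":["steps"]}

```bash
ls; mkdir -p pics; cat > h.py <<'E'
from cell import telemetry, eyes, ctrl, finder
import numpy as np, cv2
from scipy.spatial.transform import Rotation as R
def cam(n):
    c=eyes.calibration(n); return c
def rot(c):
    a=np.array(c["attitude"]); 
    return a if a.shape==(3,3) else R.from_euler('xyz',a).as_matrix()
def w(n,p): c=cam(n); return rot(c)@np.array(p)+np.array(c["position"])
E
python3 - <<'E'
from h import *
for n in("scene","top"):
    print(n,cam(n)); im,d=eyes.get_image(n); cv2.imwrite(f"pics/{n}0.png",im); np.save(f"pics/{n}d.npy",d)
    for t in "shaker amber_pad bay1 bay2 bay3 rail_mid catch_top amber_bottle red_bottle blue_bottle keeper_mid keeper_hinge panel stand stylus green_bottle pink_sprinkles gold_carton nozzle".split():
        r=finder.pinpoint(n,t)
        print(t,[(round(q["confidence"],2),w(n,q["location"]).round(1).tolist()) for q in r[:2]])
s=telemetry.read_state();print(s)
E
```

```text
pics
scene {'fx': 478.97512270125696, 'fy': 478.97512270125696, 'cx': 325.77731789595725, 'cy': 197.85065998992985, 'position': array([-522.04902612, -908.12336848,  804.93297909]), 'attitude': array([-2.01732795, -0.01960446, -0.87514076])}
shaker [(0.64, [621.0, -11.7, 2.1])]
amber_pad [(0.56, [617.3, -74.2, 44.4])]
bay1 [(0.96, [621.4, 52.8, 41.6]), (0.88, [615.5, -76.0, 38.1])]
bay2 [(0.96, [621.4, 52.8, 41.6]), (0.88, [615.5, -76.0, 38.1])]
bay3 [(0.96, [621.4, 52.8, 41.6]), (0.88, [615.5, -76.0, 38.1])]
rail_mid [(0.58, [581.1, -10.6, 68.2])]
catch_top [(0.67, [568.9, -162.2, 130.4])]
amber_bottle [(0.66, [620.1, 53.9, 41.4]), (0.49, [466.7, 350.0, -0.2])]
red_bottle [(0.53, [617.4, -16.4, 43.2])]
blue_bottle []
keeper_mid [(0.76, [606.1, -13.1, 202.4]), (0.27, [621.9, -11.4, 1.6])]
keeper_hinge [(0.66, [623.3, -18.1, 149.0])]
panel [(0.61, [527.5, -14.2, 34.2])]
stand [(0.87, [433.7, -364.5, 5.0])]
stylus [(0.64, [567.2, -161.0, 130.3]), (0.22, [620.5, -10.9, 2.8])]
green_bottle [(0.58, [647.6, 320.8, 5.0])]
pink_sprinkles []
gold_carton [(0.8, [652.6, 422.9, 2.8])]
nozzle []

[... 1195 characters left out ...]
62.8, -0.2])]
{'clock': 2.0, 'qpos': array([ 1.22720041,  0.62842481,  0.03850012,  1.51743931, -0.02701344,
        0.99626808, -0.019965  ]), 'qd': array([-0.00160677, -0.00152833, -0.00020759,  0.00030455,  0.0008536 ,
        0.00015703, -0.00089916]), 'tau': array([ 1.81383825e-04, -5.63261032e+01,  1.22573789e+00, -1.93776530e+01,
        1.09172237e-02,  1.71107680e-03, -1.80286634e-05]), 'eef_pos': array([ 178.28282587, -625.07247196,  231.28472157]), 'tool_rot': array([-3.14157051e+00, -4.53907483e-05,  2.77797619e-01]), 'force': array([-0.01988948, -0.39776333,  0.45990879]), 'torque': array([ 0.02886223, -0.04922744, -0.00645267]), 'gripper_force': 0.0, 'width': 85.34846147282312}
```

View pictures.

View pics/scene0.png

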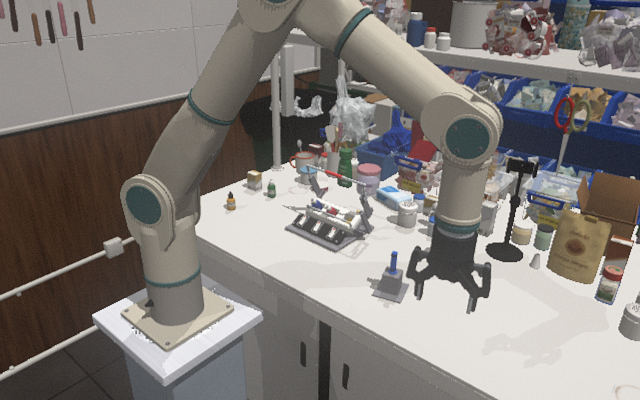

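View pics/top0.png

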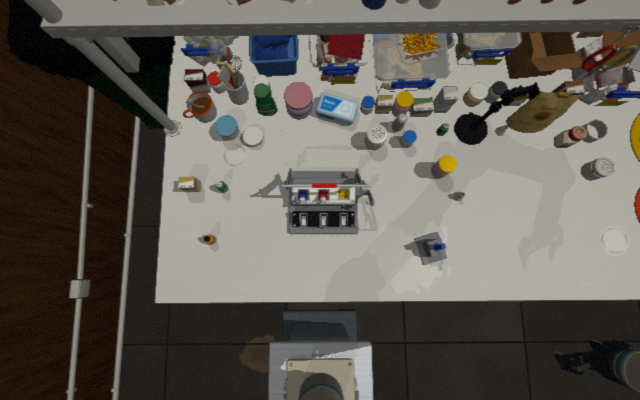

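```bash
python3 - <<'E'
from h import *
t=cv2.imread("pics/top0.png");s=cv2.imread("pics/scene0.png")
def c(im,x,y,w_,h_): return cv2.resize(im[y:y+h_,x:x+w_],None,fx=4,fy=4,interpolation=cv2.INTER_CUBIC)
o=np.zeros((600,800,3),np.uint8)
def put(p,x,y): o[y:y+p.shape[0],x:x+p.shape[1]]=p
put(c(t,280,165,100,75),0,0); put(c(s,280,165,100,85),400,0)
put(c(t,405,220,60,50),0,340);put(c(s,365,245,50,60),250,350);put(c(t,190,225,40,30),460,350);put(c(s,215,185,40,30),630,350)
cv2.imwrite("pics/c1.png",o)
# table bias
for n in("scene","top"):
    d=np.load(f"pics/{n}d.npy");C=cam(n);v,u=np.mgrid[:400,:640]
    P=np.stack([(u-C['cx'])/C['fx']*d,(v-C['cy'])/C['fy']*d,d],-1)@rot(C).T+C['position']
    np.save(f"pics/{n}P.npy",P)
    m=(abs(P[...,0]-480)<40)&(abs(P[...,1]-150)<90)&(abs(P[...,2])<25)&(d>0);print(n,m.sum(),P[m][:,2].mean(),P[m][:,2].std())
E
```

```text
scene 610 4.947371954102759 4.4898782070509275
top 1324 1.2005480465701535 4.472236821764274
```

View pics/c1.png

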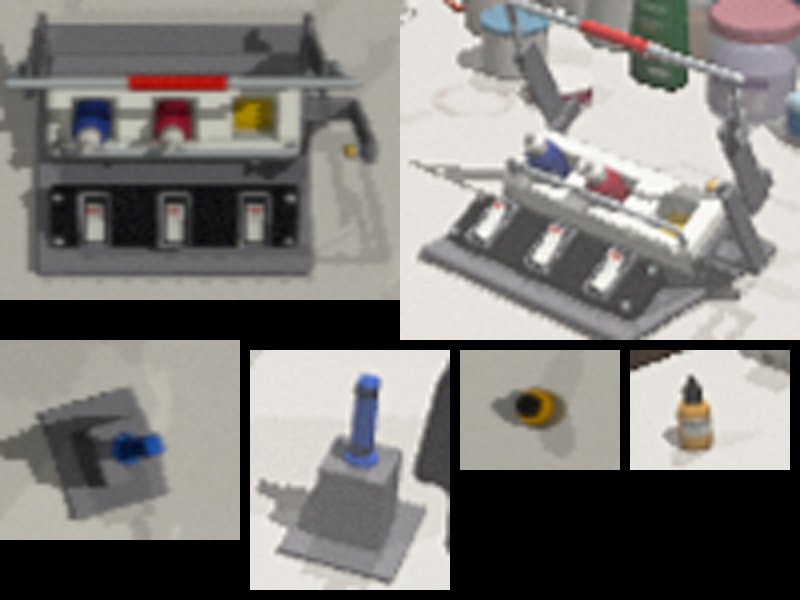

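```bash
cat > tri.py <<'E'
from h import *
def ray(n,uv):
    C=cam(n);v=rot(C)@np.array([(uv[0]-C['cx'])/C['fx'],(uv[1]-C['cy'])/C['fy'],1.]);return C['position'],v/np.linalg.norm(v)
def tri(a,b):
    p,u=ray("top",a);q,v=ray("scene",b)
    s=np.linalg.lstsq(np.c_[u,-v],q-p,rcond=None)[0]
    A=p+s[0]*u;B=q+s[1]*v
    return ((A+B)/2).round(1),(A-B).round(1)
def blobs(im,box,f,amin=8):
    x,y,ww,hh=box;c=im[y:y+hh,x:x+ww];hsv=cv2.cvtColor(c,cv2.COLOR_BGR2HSV).astype(int)
    m=f(hsv[...,0],hsv[...,1],hsv[...,2]).astype(np.uint8)
    n,l,st,ce=cv2.connectedComponentsWithStats(m,connectivity=4)
    return sorted([(round(ce[i][0]+x,1),round(ce[i][1]+y,1),int(st[i][4])) for i in range(1,n) if st[i][4]>=amin])
E
python3 - <<'E'
from tri import *
t=cv2.imread("pics/top0.png");s=cv2.imread("pics/scene0.png")
red=lambda h,S,v:((h<8)|(h>172))&(S>150)&(v>90)
wh=lambda h,S,v:(v>110)
org=lambda h,S,v:(h>8)&(h<30)&(S>110)
blu=lambda h,S,v:(h>100)&(h<125)&(S>130)
for nm,bt,bs,f in [("sleeve",(305,180,40,10),(415//4+320,165,50,20),red),
 ("paddle",(294,212,56,14),(288,210,68,35),wh),("amber",(195,230,30,20),(220,185,25,30),org),("styl",(425,235,30,20),(375,245,40,45),blu),("pad",(335,185,16,18),(345,215,30,15),org)]:
    if nm=="sleeve": bs=(320,165,30,25)
    a=blobs(t,bt,f);b=blobs(s,bs,f);print(nm,a,b)
    if len(a)==len(b):
        for p,q in zip(a,b): print("  ",*tri(p,q))
for n in("top","scene"):
  P=np.load(f"pics/{n}P.npy").reshape(-1,3)
  for nm,c,r,z in [("capamb",(467,349),12,(62,80)),("bodyamb",(467,349),22,(10,45)),("capblue",(585,52),14,(95,130)),("stylus",(437,-364),30,(75,130)),("standtop",(437,-364),30,(55,70))]:
    m=(np.hypot(P[:,0]-c[0],P[:,1]-c[1])<r)&(P[:,2]>z[0])&(P[:,2]<z[1]);print(n,nm,m.sum(),P[m].mean(0).round(1) if m.any() else'',P[m].max(0).round(0) if m.any() else '')
E
```

```text
sleeve [(np.float64(323.5), np.float64(185.0), 72)] [(np.float64(333.5), np.float64(173.5), 26)]
   [607.1 -13.5 203.9] [ 0. -0.  0.]
paddle [(np.float64(303.3), np.float64(220.4), 32), (np.float64(323.5), np.float64(220.1), 35), (np.float64(343.5), np.float64(220.1), 35)] [(np.float64(297.9), np.float64(239.6), 231), (np.float64(323.1), np.float64(222.0), 1353), (np.float64(348.6), np.float64(240.8), 101)]
   [529.7  59.7 -38.7] [ 15.1 -15.1   1.3]
   [533.  -22.3  56.7] [-13.2  14.4  -1.9]
   [ 547.6 -100.2    7.9] [-31.4  36.7  -6.5]
amber [(np.float64(209.7), np.float64(239.1), 54)] [(np.float64(230.9), np.float64(199.7), 23), (np.float64(231.4), np.float64(208.1), 15)]
styl [(np.float64(438.2), np.float64(246.6), 65)] [(np.float64(394.6), np.float64(252.7), 9)]
   [ 441.2 -354.2  120.1] [-7.4  9.  -3.3]
pad [(np.float64(342.6), np.float64(193.5), 76)] [(np.float64(349.4), np.float64(219.6), 8)]
   [613.  -78.9  54.5] [-3.   3.3 -0.8]
top capamb 9 [472.4 350.3  67.2] [476. 353.  72.]
top bodyamb 57 [470.5 343.9  34.7] [487. 362.  45.]
top capblue 22 [584.4  50.7  99.9] [594.  57. 107.]
top stylus 52 [ 438.7 -358.4  110.3] [ 448. -353.  129.]
top standtop 177 [ 438.2 -359.1   62.5] [ 464. -337.   70.]
scene capamb 11 [469.  351.6  67.7] [474. 357.  74.]
scene bodyamb 74 [464.1 345.9  28.5] [483. 365.  45.]
scene capblue 18 [579.1  51.  100.7] [586.  58. 107.]
scene stylus 114 [ 434.1 -362.2  104.6] [ 446. -354.  130.]
scene standtop 183 [ 431.2 -365.    63.5] [ 464. -337.   70.]
```

>>> move_arm --pt "0 0 4 0.026 0.0225 0.01 0.085" --pt "0 0 4 0.026 0.0225 0.01 0.085" --pt "0 0 4 0.026 0.0225 0.01 0.085" --pt "0 0 4 0.026 0.0225 0.01 0.085" --pt "0 0 4 0.026 0.0225 0.01 0.085"

```text
clock: 2.5
eef_pos: [309.2, -511.6, 281.8]
tool_rot: [3.141, 0.0, 0.63]
force: [-0.1, -0.2, 0.2]
width: 84.9
gripper_force: 0.0
```

>>> move_arm --pt "0 0 4 0.026 0.0225 0.01 0.085" --pt "0 0 4 0.026 0.0225 0.01 0.085" --pt "0 0 4 0.026 0.0225 0.01 0.085" --pt "0 0 4 0.026 0.0225 0.01 0.085" --pt "0 0 4 0.026 0.0225 0.01 0.085"

```text
clock: 3.0
eef_pos: [439.1, -399.1, 331.9]
tool_rot: [3.141, 0.0, 0.979]
force: [0.7, -0.1, -0.2]
width: 84.9
gripper_force: 0.0
```

```bash
cat >> h.py <<'E'
def st():
    s=telemetry.read_state();print("t",round(s['clock'],2),"p",s['eef_pos'].round(1),"rpy",np.degrees(s['tool_rot']).round(1),"F",s['force'].round(1),"w",round(s['width'],1),round(s['gripper_force'],1),"q",s['qpos'].round(2));return s
E
python3 - <<'E'
from tri import *
st()
for u in (303.3,323.5,343.5):
    for z in (40,45):
        p,v=ray("top",(u,220.2));print((p+v*(z-p[2])/v[2]).round(1),end=' ')
E
```

```text
t 3.0 p [ 439.1 -399.1  331.9] rpy [180.    0.   56.1] F [ 0.7 -0.1 -0.2] w 84.9 0.0 q [ 0.8   0.46 -0.18  1.54  0.09  1.15  0.02]
[528.5  49.2  40. ] [527.9  49.   45. ] [527.9 -15.4  40. ] [527.3 -15.3  45. ] [527.3 -79.2  40. ] [526.7 -78.9  45. ]
```

>>> move_arm --pt "0 0 4.24 0.015 0.047 0 0.085" --pt "0 0 4.24 0.015 0.047 0 0.085" --pt "0 0 4.24 0.015 0.047 0 0.085" --pt "0 0 4.24 0.015 0.047 0 0.085" --pt "0 0 4.24 0.015 0.047 0 0.085"

```text
clock: 3.5
eef_pos: [513.6, -163.3, 331.6]
tool_rot: [3.141, 0.0, 1.349]
force: [1.9, 0.9, -0.2]
width: 84.9
gripper_force: 0.0
```

>>> move_arm --pt "0 0 4.24 0.015 0.047 0 0.085" --pt "0 0 4.24 0.015 0.047 0 0.085" --pt "0 0 4.24 0.015 0.047 0 0.085" --pt "0 0 0 -0.0115 0.0465 0 0.085" --pt "0 0 0 -0.0115 0.0465 0 0.085"

```text
clock: 4.0
eef_pos: [535.2, 70.9, 331.1]
tool_rot: [3.141, -0.0, 1.568]
force: [0.9, 1.4, -0.5]
width: 85.2
gripper_force: 0.0
```

>>> move_arm --pt "0 0 0 -0.0115 0.0465 -0.01 0.085" --pt "0 0 0 -0.0115 0.0465 -0.01 0.085" --pt "0 0 0 -0.0115 0.0465 -0.01 0.085" --pt "0 0 0 -0.0115 0.0465 -0.01 0.085" --pt "0 0 0 -0.0115 0.0465 -0.01 0.085"

```text
clock: 4.5
eef_pos: [477.3, 303.0, 281.2]
tool_rot: [3.141, -0.0, 1.567]
force: [0.3, 0.2, 0.5]
width: 85.0
gripper_force: 0.0
```

```bash
python3 - <<'E'
from tri import *
st()
for i in range(3):
  for n in("scene","top"):
    im,d=eyes.get_image(n)
    print(n,[(round(q["confidence"],2),w(n,q["location"]).round(1).tolist()) for q in finder.pinpoint(n,"amber_bottle")[:3]])
    r=finder.cut_out(n,"amber_bottle")
    for q in r[:2]: ys,xs=np.nonzero(q['mask']);print(q['confidence'],xs.mean().round(1),ys.mean().round(1),len(xs),xs.min(),xs.max(),ys.min(),ys.max())
E
```

```text
t 4.5 p [477.3 303.  281.2] rpy [180.   -0.   89.8] F [0.3 0.2 0.5] w 85.0 0.0 q [-0.31  0.48 -0.46  1.69  0.24  1.03 -0.85]
scene [(0.69, [470.4, 353.0, 3.8]), (0.68, [620.0, -77.0, 42.4]), (0.32, [651.0, 321.7, 3.5])]
0.41 230.2 201.3 132 226 234 192 209
top [(0.39, [469.5, 352.5, 4.4])]
0.52 210.0 239.0 85 205 215 235 243
scene []
0.59 230.6 201.0 106 227 234 192 208
top [(0.64, [469.8, 350.7, 3.4])]
0.68 209.7 239.0 115 204 216 234 244
0.37 325.1 201.1 4512 282 373 169 233
scene [(0.47, [466.6, 352.5, 4.2])]
0.54 230.6 201.9 127 227 235 192 210
top [(0.47, [468.3, 349.6, 1.5])]
0.63 210.0 239.1 114 204 216 234 244
0.25 324.8 201.4 4293 281 373 170 233
```

>>> move_arm --pt "0 0 0 -0.0028 0.016 -0.044 0.085" --pt "0 0 0 -0.0028 0.016 -0.044 0.085" --pt "0 0 0 -0.0028 0.016 -0.044 0.085" --pt "0 0 0 0 0 -0.032 0.085" --pt "0 0 0 0 0 -0.032 0.085"

```text
clock: 5.9
eef_pos: [468.7, 350.1, 83.6]
tool_rot: [-3.141, -0.0, 1.569]
force: [0.7, 0.3, -0.5]
width: 85.1
gripper_force: 0.0
```

>>> move_arm --pt "0 0 0 0 0 -0.032 0.085" --pt "0 0 0 0 0 -0.03 0.06" --pt "0 0 0 0 0 0 0.027" --pt "0 0 0 0 0 0 0.027" --pt "0 0 0 0 0 0 0.027"

```text
clock: 6.4
eef_pos: [470.4, 350.4, 25.0]
tool_rot: [3.139, -0.002, 1.568]
force: [-1.7, -0.6, 3.4]
width: 28.5
gripper_force: 32.4
```

>>> move_arm --pt "0 0 0 0 0 0 0.027" --pt "0 0 0 0 0 0 0.027"

```text
clock: 6.6
eef_pos: [470.3, 350.3, 25.1]
tool_rot: [3.139, -0.002, 1.568]
force: [-0.6, -0.4, 5.9]
width: 28.0
gripper_force: 45.0
```

>>> move_arm --pt "0 0 0 0 0 0 0.08" --pt "0 0 0 0 0 0 0.085" --pt "0 0 0 0 0 0 0.085" --pt "0 0 0 0 0 0.028 0.085" --pt "0 0 0 0 0 0.028 0.085"

```text
clock: 7.1
eef_pos: [468.6, 348.8, 79.0]
tool_rot: [-3.139, 0.002, 1.568]
force: [0.4, -0.1, 0.7]
width: 85.1
gripper_force: 0.0
```

>>> move_arm --pt "0 0 8.2 0 0 0 0.085" --pt "0 0 8.2 0 0 0 0.085" --pt "0 0 8.2 0 0 0 0.085" --pt "0 0 8.2 0 0 0 0.085" --pt "0 0 8.2 0 0 0 0.085"

```text
clock: 7.6
eef_pos: [469.4, 349.2, 79.2]
tool_rot: [-3.141, 0.0, 2.289]
force: [0.5, 0.5, -1.1]
width: 85.4
gripper_force: 0.0
```

>>> move_arm --pt "0 0 8.2 0 0 0 0.085" --pt "0 0 8.2 0 0 0 0.085" --pt "0 0 8.2 0 0 0 0.085" --pt "0 0 8.2 0 0 0 0.085" --pt "0 0 8.2 0 0 0 0.085"

```text
clock: 8.1
eef_pos: [469.4, 349.1, 79.1]
tool_rot: [-3.141, -0.0, 3.005]
force: [-0.7, -1.2, -0.6]
width: 84.9
gripper_force: 0.0
```

>>> move_arm --pt "0 0 8.2 0 0 0 0.085" --pt "0 0 0 0 0 -0.028 0.085" --pt "0 0 0 0 0 0 0.085"

```text
clock: 8.4
eef_pos: [468.1, 347.1, 48.6]
tool_rot: [-3.137, -0.004, -3.142]
force: [-0.9, -0.6, 0.2]
width: 85.3
gripper_force: 0.0
```

```bash
python3 - <<'E'
from tri import *
st()
im,d=eyes.get_image("scene")
cv2.imwrite("pics/s2.png",cv2.resize(im[120:240,180:300],None,fx=4,fy=4,interpolation=cv2.INTER_CUBIC))
E
```

```text
t 8.4 p [468.1 347.1  48.6] rpy [-179.8   -0.2 -180. ] F [-0.9 -0.6  0.2] w 85.3 0.0 q [-0.25  0.9  -0.72  1.83  0.84  0.76  0.13]
```

View pics/s2.png

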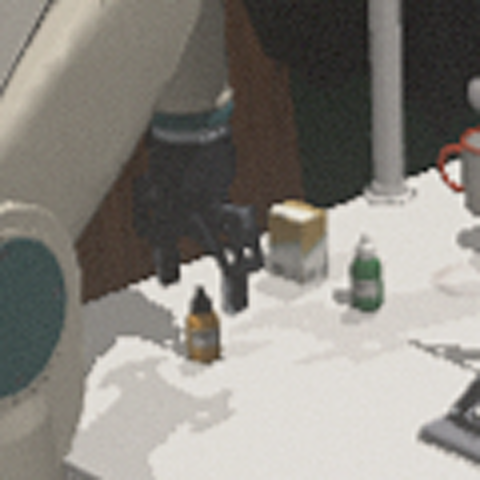

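>>> move_arm --pt "0 0 0 0.0015 0.002 0.001 0.06" --pt "0 0 0 0 0 0 0.014" --pt "0 0 0 0 0 0 0.014" --pt "0 0 0 0 0 0 0.014" --pt "0 0 0 0 0 0 0.014"

```text
clock: 8.95
eef_pos: [471.1, 351.7, 52.8]
tool_rot: [3.141, 0.001, -3.141]
force: [-0.1, 0.2, 2.8]
width: 15.5
gripper_force: 47.6
```

>>> move_arm --pt "0 0 0 0 0 0 0.014" --pt "0 0 0 0 0 0 0.014"

```text
clock: 9.15
eef_pos: [471.1, 351.8, 52.8]
tool_rot: [3.141, 0.001, -3.141]
force: [0.0, -0.3, 4.5]
width: 15.0
gripper_force: 48.5
```

>>> move_arm --pt "0 0 0 0 0 0.03 0.014" --pt "0 0 0 0 0 0.04 0.014" --pt "0 0 0 0 0 0.045 0.014" --pt "0 0 0 0 0 0.045 0.014" --pt "0 -3 0 0.007 -0.03 0.01 0.014"

```text
clock: 9.65
eef_pos: [479.1, 327.8, 227.4]
tool_rot: [3.131, 0.059, -3.138]
force: [1.2, -0.3, -0.0]
width: 15.1
gripper_force: 48.1
```

>>> move_arm --pt "0 -3 0 0.0075 -0.04 0 0.014" --pt "0 -3 0 0.0075 -0.04 0 0.014" --pt "0 -3 0 0.0075 -0.04 0 0.014" --pt "0 -3 0 0.0075 -0.04 0 0.014" --pt "0 -3 0 0.0075 -0.04 0 0.014"

```text
clock: 10.15
eef_pos: [515.1, 119.6, 222.2]
tool_rot: [-3.141, 0.316, -3.141]
force: [1.4, 0.3, 0.6]
width: 15.0
gripper_force: 48.1
```

>>> move_arm --pt "0 -3 0 0.0075 -0.04 0 0.014" --pt "0 -3 0 0.0075 -0.04 0 0.014" --pt "0 -3 0 0.0075 -0.04 0 0.014" --pt "0 -3 0 0.0075 -0.04 0 0.014" --pt "0 0 0 0 -0.04 0 0.014"

```text
clock: 10.65
eef_pos: [543.8, -65.5, 222.5]
tool_rot: [-3.139, 0.51, -3.136]
force: [0.5, 0.8, -0.8]
width: 14.7
gripper_force: 48.1
```

```bash
python3 - <<'E'
from tri import *
st()
E
```

```text
t 10.65 p [543.8 -65.5 222.5] rpy [-179.8   29.2 -179.7] F [ 0.5  0.8 -0.8] w 14.7 48.1 q [ 0.62  0.42 -0.7   2.27  1.5   0.24  0.18]
```

>>> move_arm --pt "0 0 0 0.001 -0.01 -0.018 0.014" --pt "0 0 0 0 0 -0.018 0.014" --pt "0 0 0 0 0 -0.018 0.014" --pt "0 0 0 0 0 0 0.014" --pt "0 0 0 0 0 0 0.014"

```text
clock: 11.15
eef_pos: [544.9, -76.3, 168.3]
tool_rot: [-3.14, 0.508, 3.142]
force: [0.3, 0.5, -0.3]
width: 15.0
gripper_force: 48.1
```

```bash
python3 - <<'E'
from tri import *
st()
im,d=eyes.get_image("scene"); im2,d2=eyes.get_image("top")
for n in("scene","top"):
    print([(round(q["confidence"],2),w(n,q["location"]).round(1).tolist()) for q in finder.pinpoint(n,"amber_bottle")[:3]])
o=np.zeros((600,800,3),np.uint8)
a=cv2.resize(im[130:260,270:390],None,fx=4,fy=4,interpolation=cv2.INTER_CUBIC); b=cv2.resize(im2[165:240,290:370],None,fx=4,fy=4,interpolation=cv2.INTER_CUBIC)
o[:520,:480]=a;o[:300,480:800]=b
cv2.imwrite("pics/s3.png",o)
E
```

```text
t 11.15 p [544.9 -76.3 168.3] rpy [-179.9   29.1  180. ] F [ 0.3  0.5 -0.3] w 15.0 48.1 q [ 0.67  0.57 -0.78  2.32  1.96  0.38 -0.23]
[(0.7, [566.1, -76.6, 123.8]), (0.36, [437.4, -363.8, 4.9])]
[(0.64, [646.3, 319.8, 1.4]), (0.62, [564.3, -78.9, 120.3])]
```

View pics/s3.png

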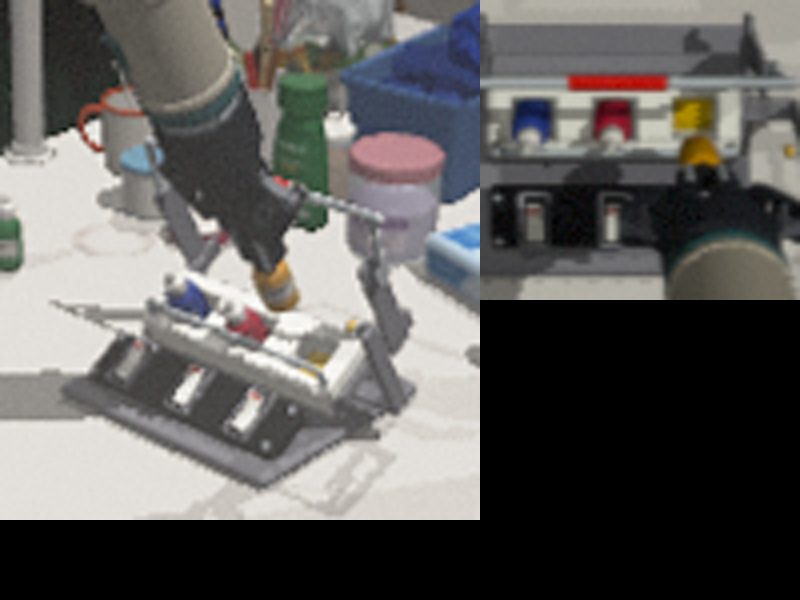

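```bash
cat > ov.py <<'E'
from tri import *
def proj(n,P):
    C=cam(n);q=(np.atleast_2d(P)-C['position'])@rot(C);return np.c_[q[:,0]/q[:,2]*C['fx']+C['cx'],q[:,1]/q[:,2]*C['fy']+C['cy']]
def shaker(b,yaw):
    Z=R.from_euler('z',yaw).as_matrix();up=Z@[-.5,0,.866];sl=Z@[.866,0,.5];ye=Z@[0,1,0]
    f=lambda s,y,u:b+s*sl+y*ye+u*up
    L=[]
    for y in(64,0,-64): L.append([f(a*18,y+c*18,24) for a,c in((1,1),(1,-1),(-1,-1),(-1,1),(1,1))])
    pc=b+Z@[-88,0,-6]
    L.append([pc+a*25*sl+c*100*ye for a,c in((1,1),(1,-1),(-1,-1),(-1,1),(1,1))])
    for y in(64,0,-64): L.append([pc+a*17*sl+(y+c*6.5)*ye+(8+2*a)*up for a,c in((1,1),(1,-1),(-1,-1),(-1,1),(1,1))])
    L.append([f(-20.5,100,41),f(-20.5,-100,41)])
    L.append([f(0,-146-6,99),f(0,-146+6,99)])
    return L
def draw(o,n,L,x0,y0,k,col):
    for l in L:
        p=(proj(n,np.array(l))-[x0,y0]+.5)*k-.5
        cv2.polylines(o,[np.round(p*8).astype(int)],False,col,1,cv2.LINE_AA,3)
def bottle(p,ax):
    ax=ax/np.linalg.norm(ax);e=np.cross(ax,[0,1,0]);t=np.linspace(0,2*np.pi,25)
    return [[p+h*ax+r*(np.cos(a)*e+np.sin(a)*np.array([0,1,0])) for a in t] for h,r in((0,15),(40,15),(47,9))]
E
python3 - <<'E'
from ov import *
b=np.array([619,-14,40.5]);L=shaker(b,.01)
s=telemetry.read_state();Rt=R.from_euler('xyz',s['tool_rot']).as_matrix();z=Rt[:,2]
B=bottle(s['eef_pos']+52.8*z,-z)
o=np.zeros((600,800,3),np.uint8)
im,_=eyes.get_image("scene");im2,_=eyes.get_image("top");cv2.imwrite("pics/sc3.png",im);cv2.imwrite("pics/tp3.png",im2)
t0=cv2.imread("pics/top0.png")
a=cv2.resize(im[165:250,285:380],None,fx=6,fy=6,interpolation=cv2.INTER_CUBIC);draw(a,"scene",L,285,165,6,(0,255,0));draw(a,"scene",B,285,165,6,(255,0,255))
c=cv2.resize(im2[182:232,318:366],None,fx=6,fy=6,interpolation=cv2.INTER_CUBIC);draw(c,"top",L,318,182,6,(0,255,0));draw(c,"top",B,318,182,6,(255,0,255))
o=np.zeros((600,800,3),np.uint8);o[:510,:570]=a;o[:300,512:800]=c
cv2.imwrite("pics/s4.png",o)
E
```

```text
(no output)
```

View pics/s4.png

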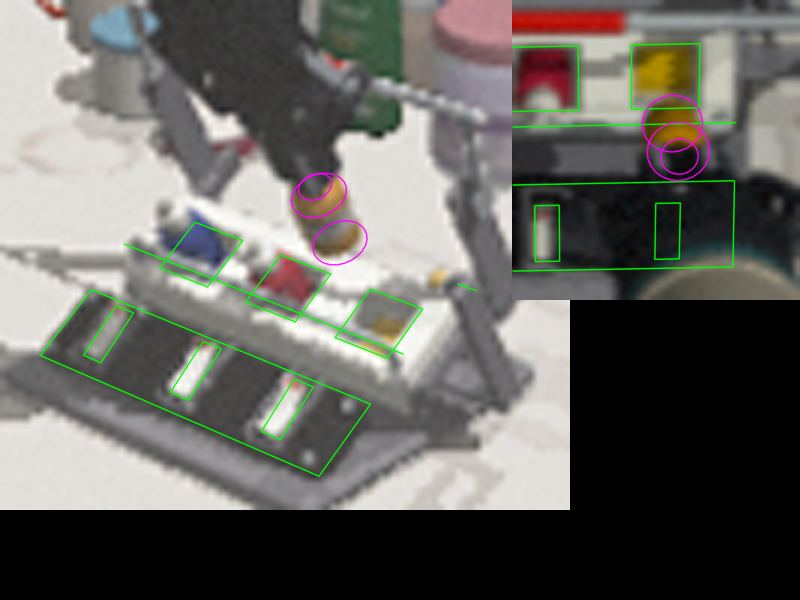

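```bash
python3 - <<'E'
from ov import *
from scipy.ndimage import map_coordinates
s=telemetry.read_state();z=R.from_euler('xyz',s['tool_rot']).as_matrix()[:,2]
def hull(n,B):
    p=np.concatenate([proj(n,np.array(l)) for l in B[:2]]).astype(np.float32);h=cv2.convexHull(p)[:,0];return np.r_[h,h[:1]]
def score(n,img,lines,lim=2.5):
    g=cv2.GaussianBlur(img,(0,0),.8).astype(np.float32);gm=sum(np.hypot(cv2.Sobel(g[...,i],5,1,0),cv2.Sobel(g[...,i],5,0,1)) for i in range(3))
    pts=np.concatenate([a+(b-a)*t for l in lines for a,b in zip(l[:-1],l[1:]) for t in np.linspace(0,1,max(2,int(np.linalg.norm(b-a)*3)))[:,None,None].reshape(-1,1)]).reshape(-1,2)
    r=np.arange(-lim,lim+.01,.25);S=np.array([[map_coordinates(gm,[pts[:,1]+dy,pts[:,0]+dx],order=1).mean() for dx in r] for dy in r])
    i,j=np.unravel_index(S.argmax(),S.shape);k=S>S.max()*.97
    yy,xx=np.nonzero(k);return "best dx,dy",r[j],r[i],"mean",r[xx].mean().round(2),r[yy].mean().round(2),"gain",(S.max()/S[10,10]).round(2)
L=shaker(np.array([619,-14,40.5]),.01)
B=bottle(s['eef_pos']+52.8*z,-z)
for n,f0,f1 in(("scene","scene0","sc3"),("top","top0","tp3")):
    a=cv2.imread(f"pics/{f0}.png");b=cv2.imread(f"pics/{f1}.png")
    print(n,"panel",score(n,a,[proj(n,np.array(L[3]))]))
    print(n,"paddles",score(n,a,[proj(n,np.array(l)) for l in L[4:7]]))
    print(n,"pockets",score(n,a,[proj(n,np.array(l)) for l in L[:3]]))
    print(n,"bottle",score(n,b,[hull(n,B)]))
p=np.array([[570,-76,122.],[575,-76,122],[570,-71,122],[570,-76,127]])
for n in("scene","top"): q=proj(n,p);print((q[1:]-q[0]).round(2).tolist())
E
```

```text
scene panel ('best dx,dy', np.float64(-1.25), np.float64(1.25), 'mean', np.float64(-1.15), np.float64(1.34), 'gain', np.float32(1.38))
scene paddles ('best dx,dy', np.float64(-0.75), np.float64(0.0), 'mean', np.float64(-0.72), np.float64(0.0), 'gain', np.float32(1.07))
scene pockets ('best dx,dy', np.float64(-0.25), np.float64(-0.5), 'mean', np.float64(-0.2), np.float64(-0.41), 'gain', np.float32(1.03))
scene bottle ('best dx,dy', np.float64(-1.0), np.float64(-1.5), 'mean', np.float64(-0.88), np.float64(-1.38), 'gain', np.float32(1.18))
top panel ('best dx,dy', np.float64(-0.25), np.float64(-1.75), 'mean', np.float64(0.64), np.float64(-1.75), 'gain', np.float32(1.28))
top paddles ('best dx,dy', np.float64(-0.25), np.float64(-0.25), 'mean', np.float64(-0.29), np.float64(-0.25), 'gain', np.float32(1.02))
top pockets ('best dx,dy', np.float64(0.25), np.float64(-0.5), 'mean', np.float64(0.38), np.float64(-0.43), 'gain', np.float32(1.03))
top bottle ('best dx,dy', np.float64(-0.5), np.float64(-2.5), 'mean', np.float64(-0.49), np.float64(-2.11), 'gain', np.float32(1.11))
[[0.97, -0.52], [-1.22, -0.47], [0.05, -1.4]]
[[-0.04, -1.64], [-1.67, 0.02], [0.12, -0.28]]
```

>>> move_arm --pt "0 -0.9 0 0.0016 -0.0015 0 0.014" --pt "0 0 0 0.008 0 -0.0139 0.014" --pt "0 0 0 0.008 0 -0.0139 0.014" --pt "0 0 0 0.008 0 -0.0139 0.014" --pt "0 0 0 0 0 0 0.014"

```text
clock: 11.95
eef_pos: [571.1, -77.9, 125.8]
tool_rot: [-3.14, 0.524, 3.141]
force: [-0.8, 0.1, 0.4]
width: 15.0
gripper_force: 48.1
```

>>> move_arm --pt "0 0 0 0.006 0 -0.0104 0.014" --pt "0 0 0 0.004 0 -0.0069 0.014" --pt "0 0 0 0.003 0 -0.0052 0.014" --pt "0 0 0 0 0 0 0.014" --pt "0 0 0 0 0 0 0.014"

```text
clock: 12.45
eef_pos: [583.8, -77.9, 104.6]
tool_rot: [-3.139, 0.525, -3.141]
force: [0.1, 0.7, -0.1]
width: 15.3
gripper_force: 48.1
```

```bash
python3 - <<'E'
from ov import *
s=st();p=s['eef_pos'];d=p-[619.6,-77.8,40.5];print("up",d@[-.5,0,.866]-52.8,"slope",d@[.866,0,.5])
E
```

```text
t 12.45 p [583.8 -77.9 104.6] rpy [-179.9   30.1 -180. ] F [ 0.1  0.7 -0.1] w 15.3 48.1 q [ 0.67  0.79 -0.82  2.28  2.14  0.56 -0.34]
up 20.67336931036509 slope 1.0289988561703822
```

>>> move_arm --pt "0 0 0 0.002 0 -0.0035 0.014" --pt "0 0 0 0.002 0 -0.0035 0.014" --pt "0 0 0 0 0 0 0.014"

```text
clock: 12.75
eef_pos: [588.0, -78.1, 97.1]
tool_rot: [-3.14, 0.525, 3.141]
force: [-0.4, 0.1, 0.2]
width: 15.0
gripper_force: 48.1
```

>>> move_arm --pt "0 0 0 0.002 0 -0.0035 0.014" --pt "0 0 0 0.001 0 -0.0017 0.014" --pt "0 0 0 0 0 0 0.014"

```text
clock: 13.05
eef_pos: [590.9, -78.0, 91.9]
tool_rot: [-3.14, 0.524, 3.142]
force: [-0.3, -0.9, -1.1]
width: 15.3
gripper_force: 48.1
```

>>> move_arm --pt "0 0 0 0.001 0 -0.0017 0.014" --pt "0 0 0 0.001 0 -0.0017 0.014" --pt "0 0 0 0 0 0 0.014"

```text
clock: 13.35
eef_pos: [593.0, -78.0, 88.6]
tool_rot: [-3.139, 0.525, -3.142]
force: [-0.0, 0.0, -0.7]
width: 15.2
gripper_force: 48.1
```

>>> move_arm --pt "0 0 0 0.0008 0 -0.0013 0.014" --pt "0 0 0 0 0 0 0.014"

```text
clock: 13.55
eef_pos: [593.7, -78.0, 87.4]
tool_rot: [-3.139, 0.525, -3.142]
force: [-0.3, 0.3, -0.9]
width: 14.9
gripper_force: 48.1
```

>>> move_arm --pt "0 0 0 0.0008 0 -0.0013 0.014" --pt "0 0 0 0 0 0 0.014"

```text
clock: 13.75
eef_pos: [594.1, -77.5, 86.6]
tool_rot: [-3.139, 0.525, -3.14]
force: [-4.0, -0.2, 6.1]
width: 15.1
gripper_force: 49.0
```

>>> move_arm --pt "0 0 0 0.0005 0 -0.0009 0.014" --pt "0 0 0 0 0 0 0.014"

```text
clock: 13.95
eef_pos: [594.2, -77.2, 86.5]
tool_rot: [-3.139, 0.526, -3.139]
force: [-9.3, -0.8, 15.8]
width: 14.7
gripper_force: 50.1
```

>>> move_arm --pt "0 0 0 0 0 0 0.03" --pt "0 0 0 0 0 0 0.045" --pt "0 0 0 0 0 0 0.045" --pt "0 0 0 -0.008 0 0.0139 0.045" --pt "0 0 0 -0.015 0 0.026 0.045"

```text
clock: 14.45
eef_pos: [571.7, -77.8, 124.0]
tool_rot: [3.141, 0.522, 3.14]
force: [0.6, -0.1, 0.3]
width: 45.2
gripper_force: 0.0
```

>>> move_arm --pt "0 5 0 -0.006 0.002 0.03 0.045" --pt "0 5 0 0 0.01 0.04 0.02" --pt "0 5 0 0 0.01 0.04 0" --pt "0 0 0 0.01 0.02 0.02 0" --pt "0 0 0 0.03 0.02 0 0"

```text
clock: 14.95
eef_pos: [595.5, -50.7, 171.4]
tool_rot: [-3.076, 0.38, -3.126]
force: [1.1, 0.3, -0.7]
width: -0.3
gripper_force: 0.0
```

```bash
python3 - <<'E'
from ov import *
s=st()
im,d=eyes.get_image("scene");im2,_=eyes.get_image("top")
for n in("scene","top"):
  for k in("amber_bottle","keeper_mid"):  print(k,[(round(q["confidence"],2),w(n,q["location"]).round(1).tolist()) for q in finder.pinpoint(n,k)[:2]])
o=np.zeros((520,800,3),np.uint8);o[:,:480]=cv2.resize(im[130:260,270:390],None,fx=4,fy=4,interpolation=cv2.INTER_CUBIC);o[:300,480:]=cv2.resize(im2[165:240,290:370],None,fx=4,fy=4,interpolation=cv2.INTER_CUBIC);cv2.imwrite("pics/s5.png",o)
E
```

```text
t 14.95 p [595.5 -50.7 171.4] rpy [-176.2   21.8 -179.1] F [ 1.1  0.3 -0.7] w -0.3 0.0 q [ 0.49  0.59 -0.71  2.09  1.24  0.48  0.41]
amber_bottle [(0.6, [616.7, -75.5, 44.7]), (0.58, [614.2, -77.4, 38.8])]
keeper_mid [(0.71, [571.3, -160.2, 128.5]), (0.28, [435.9, -360.9, 5.7])]
amber_bottle []
keeper_mid [(0.57, [609.3, -15.6, 200.5]), (0.24, [607.4, -465.6, -1.4])]
```

View pics/s5.png

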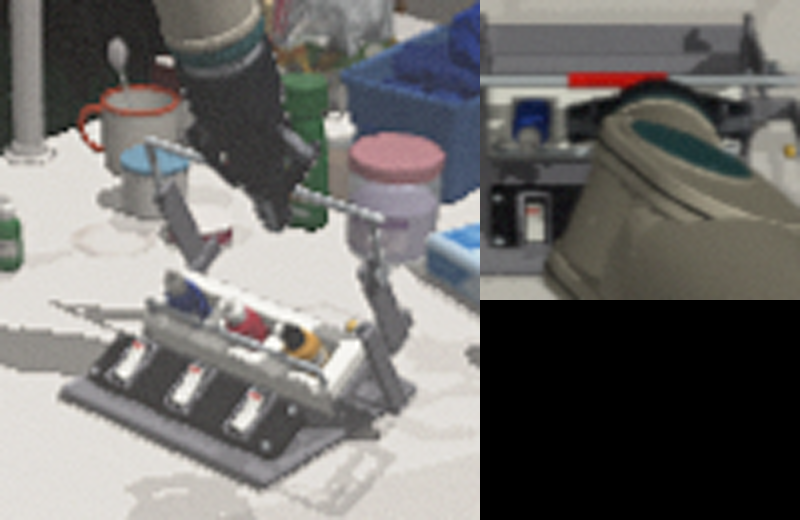

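>>> move_arm --pt "0 0 0 -0.01 0 0.015 0" --pt "0 0 0 -0.005 0 0.025 0" --pt "0 0 0 0 0 0.03 0" --pt "0 0 0 0 0 0.03 0" --pt "0 0 0 0 0 0 0"

```text
clock: 15.75
eef_pos: [582.2, -51.0, 272.7]
tool_rot: [-3.077, 0.385, -3.127]
force: [0.3, 1.3, 0.6]
width: -0.1
gripper_force: 0.0
```

```bash
cat >> h.py <<'E'
def turn(rpy):
    s=telemetry.read_state();return np.degrees((R.from_euler('xyz',rpy,degrees=True)*R.from_euler('xyz',s['tool_rot']).inv()).as_rotvec()).round(1)
E
python3 - <<'E'
from h import *
st();print(turn([180,15,180]))
E
```

```text
t 15.75 p [582.2 -51.  272.7] rpy [-176.3   22.  -179.2] F [0.3 1.3 0.6] w -0.1 0.0 q [ 0.67  0.46 -0.93  2.01  0.88  0.63  0.76]
[3.5 7.1 0.3]
```

>>> move_arm --pt "1 2 0.1 0.02 0.0125 -0.007 0" --pt "1 2 0.1 0.02 0.0125 -0.007 0" --pt "1.5 3 0.1 0.02 0.012 -0.007 0" --pt "0 0 0 0 0 -0.02 0" --pt "0 0 0 0 0 0 0"

```text
clock: 16.25
eef_pos: [638.4, -14.9, 224.0]
tool_rot: [3.141, 0.25, -3.141]
force: [-1.5, -0.6, -2.0]
width: -0.3
gripper_force: 0.0
```

```bash
python3 - <<'E'
from h import *
st();print(turn([180,15,180]))
E
```

```text
t 16.25 p [638.4 -14.9 224. ] rpy [ 180.    14.3 -180. ] F [-1.5 -0.6 -2. ] w -0.3 0.0 q [ 0.55  0.66 -0.92  1.8   0.82  0.8   0.82]
[-0.  -0.7 -0. ]
```

>>> move_arm --pt "0 0 0 0.004 0 -0.01 0" --pt "0 0 0 0 0 -0.02 0" --pt "0 0 0 -0.008 0 0 0" --pt "0 0 0 -0.008 0 0 0" --pt "0 0 0 -0.008 0 -0.003 0"

```text
clock: 16.75
eef_pos: [621.2, -13.4, 196.9]
tool_rot: [3.14, 0.261, -3.141]
force: [2.9, -0.1, 3.0]
width: -0.1
gripper_force: 1.0
```

>>> move_arm --pt "0 0 0 -0.008 0 -0.006 0" --pt "0 0 0 -0.008 0 -0.007 0" --pt "0 0 0 -0.006 0 -0.008 0" --pt "0 0 0 -0.004 0 -0.008 0" --pt "0 0 0 0 0 0 0"

```text
clock: 17.25
eef_pos: [593.4, -13.6, 164.7]
tool_rot: [3.14, 0.254, -3.14]
force: [-0.1, -0.3, -0.5]
width: 0.1
gripper_force: 0.0
```

```bash
cat >k.py <<'E'
from ov import *
st()
H=np.array([626,-14,145.])
t=[]
for n in("top","scene"):
    im,_=eyes.get_image(n);x0,y0,ww,hh=(300,170,50,40) if n=="top" else (310,160,50,60)
    b=blobs(im,(x0,y0,ww,hh),lambda h,S,v:((h<8)|(h>172))&(S>150)&(v>60),10);print(n,[tuple(map(float,q)) for q in b])
    print([(round(q["confidence"],2),w(n,q["location"]).round(1).tolist()) for q in finder.pinpoint(n,"keeper_mid")[:2]])
for q in (1.8,1.4,1.2,1,.8,.6,.4,.2,0):
    p=H+58*np.cos(q)*np.array([-.866,0,-.5])+58*np.sin(q)*np.array([-.5,0,.866]);print(q,p.round(0),proj("top",p).round(1),proj("scene",p).round(1))
E
python3 k.py
```

```text
t 17.25 p [593.4 -13.6 164.7] rpy [ 179.9   14.6 -179.9] F [-0.1 -0.3 -0.5] w 0.1 0.0 q [ 0.51  0.66 -0.82  1.98  0.96  0.62  0.65]
top []
[(0.6, [652.1, 424.1, -0.2]), (0.56, [616.7, -79.7, 39.8])]
scene [(331.6, 186.6, 10.0)]
[(0.7, [573.5, -10.5, 172.4])]
1.8 [609. -14. 201.] [[323.6 184.5]] [[334.  174.3]]
1.4 [589. -14. 190.] [[323.6 192.4]] [[330.  179.2]]
1.2 [581. -14. 181.] [[323.6 195.8]] [[328.3 182.3]]
1 [574. -14. 172.] [[323.6 198.6]] [[327.  185.6]]
0.8 [570. -14. 161.] [[323.6 200.7]] [[326.1 189.1]]
0.6 [568. -14. 149.] [[323.5 202. ]] [[325.6 192.5]]
0.4 [568. -14. 138.] [[323.4 202.6]] [[325.6 195.6]]
0.2 [571. -14. 127.] [[323.4 202.4]] [[326.  198.5]]
0 [576. -14. 116.] [[323.3 201.4]] [[326.9 200.9]]
```

>>> move_arm --pt "0 0 0 0.008 0 0.01 0" --pt "0 0 0 0 0 0.025 0" --pt "0 0 0 -0.01 0 0.005 0" --pt "0 0 0 -0.02 0 0 0" --pt "0 0 0 0 0 0 0"

```text
clock: 17.95
eef_pos: [569.6, -13.9, 205.6]
tool_rot: [-3.141, 0.254, -3.14]
force: [-0.3, 0.0, -0.2]
width: -0.3
gripper_force: 0.0
```

```bash
python3 k.py|head -5
```

```text
t 17.95 p [569.6 -13.9 205.6] rpy [-180.    14.6 -179.9] F [-0.3  0.  -0.2] w -0.3 0.0 q [ 0.58  0.58 -0.9   2.    0.87  0.67  0.72]
top []
[]
scene [(328.3, 185.5, 22.0)]
[(0.7, [619.5, -12.7, 3.5]), (0.57, [573.1, -12.4, 172.1])]
```

>>> move_arm --pt "0 0 0 0 0 -0.012 0" --pt "0 0 0 0 0 -0.01 0" --pt "0 0 0 0 0 -0.008 0" --pt "0 0 0 0 0 -0.008 0" --pt "0 0 0 0 0 0 0"

```text
clock: 18.65
eef_pos: [571.9, -13.3, 166.9]
tool_rot: [3.14, 0.255, -3.14]
force: [0.5, -0.9, -0.4]
width: -0.3
gripper_force: 0.0
```

>>> move_arm --pt "0 0 0 0 0 -0.008 0" --pt "0 0 0 0 0 -0.008 0" --pt "0 0 0 0 0 -0.006 0" --pt "0 0 0 0.001 0 -0.006 0" --pt "0 0 0 0 0 0 0"

```text
clock: 19.15
eef_pos: [573.9, -13.5, 139.5]
tool_rot: [3.14, 0.257, -3.141]
force: [-0.8, 0.6, 0.4]
width: 0.1
gripper_force: 0.0
```

```bash
python3 k.py|head -5
```

```text
t 19.15 p [573.9 -13.5 139.5] rpy [ 179.9   14.7 -179.9] F [-0.8  0.6  0.4] w 0.1 0.0 q [ 0.47  0.66 -0.76  2.05  1.05  0.54  0.54]
top []
[]
scene [(329.4, 198.1, 12.0)]
[(0.75, [569.0, -12.4, 133.3])]
```

>>> move_arm --pt "0 0 0 0 0 -0.005 0" --pt "0 0 0 0 0 -0.004 0" --pt "0 0 0 0 0 0 0"

```text
clock: 19.65
eef_pos: [574.2, -13.5, 131.2]
tool_rot: [3.14, 0.258, -3.141]
force: [-0.2, 0.4, -0.2]
width: -0.3
gripper_force: 0.0
```

>>> move_arm --pt "0 0 0 0 0 -0.004 0" --pt "0 0 0 0 0 -0.003 0" --pt "0 0 0 0 0 0 0"

```text
clock: 19.95
eef_pos: [572.9, -13.5, 123.4]
tool_rot: [3.14, 0.255, -3.141]
force: [0.5, 0.4, -0.8]
width: -0.2
gripper_force: 0.0
```

>>> move_arm --pt "0 0 0 0 0 -0.002 0" --pt "0 0 0 0 0 -0.002 0" --pt "0 0 0 0 0 0 0"

```text
clock: 20.25
eef_pos: [573.5, -13.5, 121.4]
tool_rot: [-3.141, 0.258, -3.14]
force: [-6.5, -0.8, 15.9]
width: 0.1
gripper_force: 8.5
```

>>> move_arm --pt "0 0 0 0.0005 0 -0.0012 0" --pt "0 0 0 0 0 0 0" --pt "0 0 0 -0.003 0 0.01 0" --pt "0 0 0 -0.01 0 0.03 0" --pt "0 0 0 -0.02 -0.02 0.04 0"

```text
clock: 20.75
eef_pos: [540.8, -30.4, 198.9]
tool_rot: [3.137, 0.255, -3.136]
force: [1.1, -1.7, 1.4]
width: 0.1
gripper_force: 0.0
```

>>> move_arm --pt "0 0 0 -0.02 -0.03 0.03 0.02" --pt "0 0 0 -0.02 -0.04 0.02 0.06" --pt "0 0 0 -0.01 -0.04 0 0.07" --pt "0 0 0 -0.01 -0.04 0 0.07" --pt "0 0 0 0 -0.04 0 0.07"

```text
clock: 21.25
eef_pos: [478.9, -225.2, 248.6]
tool_rot: [3.141, 0.255, -3.141]
force: [0.1, 1.6, -0.4]
width: 69.7
gripper_force: 0.0
```

```bash
python3 k.py; python3 - <<'E'
from ov import *
print(turn([180,0,180]))
im,d=eyes.get_image("scene");im2,_=eyes.get_image("top");cv2.imwrite("pics/sc6.png",im);cv2.imwrite("pics/tp6.png",im2)
for n in("scene","top"):
  for k in("stylus","stand"):  print(k,[(round(q["confidence"],2),w(n,q["location"]).round(1).tolist()) for q in finder.pinpoint(n,k)[:2]])
def c(im,x,y,w_,h_,f): return cv2.resize(im[y:y+h_,x:x+w_],None,fx=f,fy=f,interpolation=cv2.INTER_CUBIC)
o=np.zeros((600,800,3),np.uint8);o[:360,:400]=c(im,280,165,100,90,4);o[:340,400:]=c(im2,280,165,100,85,4)
o[360:600,:240]=c(im,375,245,40,40,6);o[360:600,260:500]=c(im2,415,225,40,40,6)
cv2.imwrite("pics/s6.png",o)
E
```

```text
t 21.25 p [ 478.9 -225.2  248.6] rpy [ 180.    14.6 -180. ] F [ 0.1  1.6 -0.4] w 69.7 0.0 q [ 1.22  0.54 -1.12  2.02  0.68  0.71  1.31]
top [(322.9, 193.3, 53.0), (323.4, 201.5, 87.0)]
[(0.79, [573.9, -14.4, 114.7]), (0.71, [646.2, 320.5, 0.4])]
scene [(326.4, 199.9, 28.0)]
[(0.63, [438.1, -363.5, 5.6]), (0.52, [574.7, -8.1, 118.2])]
1.8 [609. -14. 201.] [[323.6 184.5]] [[334.  174.3]]
1.4 [589. -14. 190.] [[323.6 192.4]] [[330.  179.2]]
1.2 [581. -14. 181.] [[323.6 195.8]] [[328.3 182.3]]
1 [574. -14. 172.] [[323.6 198.6]] [[327.  185.6]]
0.8 [570. -14. 161.] [[323.6 200.7]] [[326.1 189.1]]
0.6 [568. -14. 149.] [[323.5 202. ]] [[325.6 192.5]]
0.4 [568. -14. 138.] [[323.4 202.6]] [[325.6 195.6]]
0.2 [571. -14. 127.] [[323.4 202.4]] [[326.  198.5]]
0 [576. -14. 116.] [[323.3 201.4]] [[326.9 200.9]]
[-0.2 14.7  0.1]
stylus [(0.55, [620.0, -13.8, 0.6])]
stand [(0.81, [437.3, -365.4, 3.3])]
stylus []
stand [(0.62, [618.9, 54.0, 43.8])]
```

View pics/s6.png

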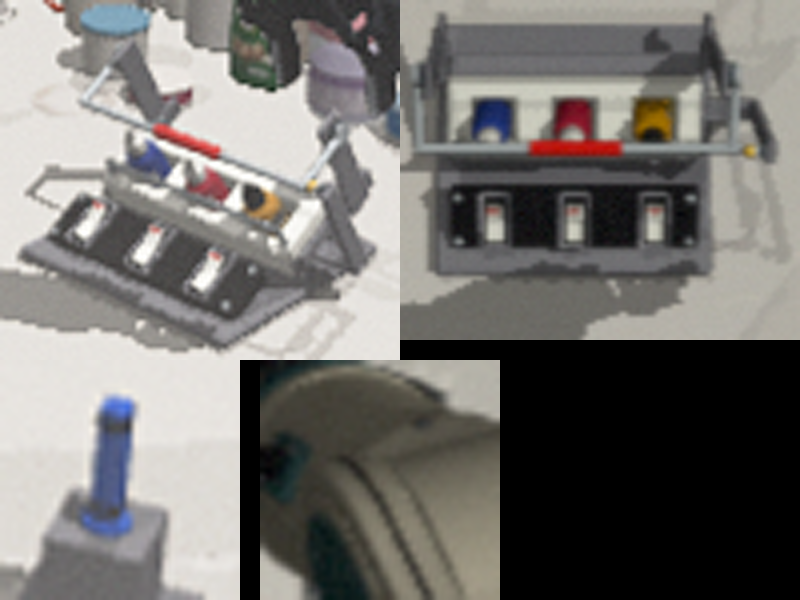

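```bash
python3 - <<'E'
from ov import *
from scipy.ndimage import map_coordinates
from scipy.optimize import differential_evolution as DE
G={}
for n in("scene","top"):
    g=cv2.GaussianBlur(cv2.imread(f"pics/{n}0.png"),(0,0),.9).astype(np.float32);m=sum(np.hypot(cv2.Sobel(g[...,i],5,1,0),cv2.Sobel(g[...,i],5,0,1)) for i in range(3));G[n]=np.minimum(m,350)
def rect(a,b,z,x,y,t):
    c=np.array([[1,1],[1,-1],[-1,-1],[-1,1],[1,1]])*[a/2,b/2];k,s=np.cos(t),np.sin(t)
    return np.c_[c@np.array([[k,s],[-s,k]])+[x,y],np.full(5,z)]
def pts(l): return np.concatenate([a+(b-a)*np.linspace(0,1,25)[:,None] for a,b in zip(l[:-1],l[1:])])
def sc(L,sh):
    tot=0
    for i,n in enumerate(("scene","top")):
        for l in L:
            p=proj(n,pts(np.asarray(l)))+sh[i];tot+=map_coordinates(G[n],[p[:,1],p[:,0]],order=1).mean()
    return tot
for A,B in((80,90),(90,80)):
    f=lambda v:-sc([rect(A,B,0,*v[:3]),rect(46,46,62,*v[:3])],(v[3:5],v[5:7]))
    r=DE(f,[(425,450),(-380,-350),(0,.6),(-.01,.01),(-.01,.01),(-.01,.01),(-.01,.01)],seed=1,maxiter=60,popsize=12);print(A,B,r.x[:3].round(3),r.fun)
def styl(x,y):
    L=[]
    for n in("scene","top"):
        C=cam(n)
    return L
def fs(v):
    tot=0
    P=np.r_[rect(14,14,66,v[0],v[1],v[2])[:4],rect(14,14,126,v[0],v[1],v[2])[:4]]
    for n in G:
        h=cv2.convexHull(proj(n,P).astype(np.float32))[:,0];h=np.r_[h,h[:1]];p=pts(h);tot+=map_coordinates(G[n],[p[:,1],p[:,0]],order=1).mean()
    return -tot
r=DE(fs,[(425,450),(-380,-350),(-.8,.8)],seed=1,maxiter=60);print("handle",r.x.round(3),r.fun)
for y in np.arange(-.7,.8,.2): r=DE(lambda v:fs([v[0],v[1],y]),[(425,450),(-380,-350)],seed=1,maxiter=30);print(round(y,1),r.x.round(1),round(r.fun,1))
print(turn([180,0,106]),turn([180,0,16]))
E
```

```text
Traceback (most recent call last):
  File "ov.py", line 3, in proj
    C=cam(n);q=(np.atleast_2d(P)-C['position'])@rot(C);return np.c_[q[:,0]/q[:,2]*C['fx']+C['cx'],q[:,1]/q[:,2]*C['fy']+C['cy']]
  File "h.py", line 5, in cam
    c=eyes.calibration(n); return c
ValueError: time passes only in moves, steps and waits
```

```bash
sed -i 's/^def cam(n):/import functools\n@functools.lru_cache\ndef cam(n):/' h.py
cat > fit.py <<'E'
from ov import *
from scipy.ndimage import map_coordinates
from scipy.optimize import differential_evolution as DE
G={}
for n in("scene","top"):
    g=cv2.GaussianBlur(cv2.imread(f"pics/{n}0.png"),(0,0),.9).astype(np.float32);m=sum(np.hypot(cv2.Sobel(g[...,i],5,1,0),cv2.Sobel(g[...,i],5,0,1)) for i in range(3));G[n]=np.minimum(m,350)
def rect(a,b,z,x,y,t):
    c=np.array([[1,1],[1,-1],[-1,-1],[-1,1],[1,1]])*[a/2,b/2];k,s=np.cos(t),np.sin(t)
    return np.c_[c@np.array([[k,s],[-s,k]])+[x,y],np.full(5,z)]
def pts(l): return np.concatenate([a+(b-a)*np.linspace(0,1,25)[:,None] for a,b in zip(l[:-1],l[1:])])
def val(n,p): return map_coordinates(G[n],[p[:,1],p[:,0]],order=1).mean()
def sc(L): return sum(val(n,proj(n,pts(l))) for n in G for l in L)
for A,B in((80,90),(90,80)):
    r=DE(lambda v:-sc([rect(A,B,0,*v),rect(46,46,62,*v)]),[(425,450),(-380,-350),(0,.6)],seed=1,maxiter=40);print(A,B,r.x.round(3),r.fun)
def fs(v):
    P=np.r_[rect(14,14,66,*v)[:4],rect(14,14,126,*v)[:4]];tot=0
    for n in G:
        h=cv2.convexHull(proj(n,P).astype(np.float32))[:,0];tot+=val(n,pts(np.r_[h,h[:1]]))
    return -tot
for y in np.arange(-.6,1,.2): r=DE(lambda v:fs([v[0],v[1],y]),[(425,450),(-380,-350)],seed=1,maxiter=20);print(round(y,1),r.x.round(1),round(r.fun,1))
print(turn([180,0,106]),turn([180,0,16]))
E
python3 fit.py
```

```text
80 90 [ 4.38836e+02 -3.58553e+02  3.04000e-01] -1045.015869140625
90 80 [ 4.40145e+02 -3.59892e+02  2.71000e-01] -1163.46533203125
-0.6 [ 438.4 -360.8] -654.7
-0.4 [ 437.5 -361.2] -659.1
-0.2 [ 437.4 -361.8] -664.0
0.0 [ 436.5 -362.5] -667.4
0.2 [ 438.7 -361.6] -665.5
0.4 [ 440.3 -361.3] -664.8
0.6 [ 438.1 -359.8] -654.4
0.8 [ 438.4 -359.8] -653.0
[  9.4  12.7 -73.8] [  21.     3.1 -163. ]
```

>>> move_arm --pt "0.94 1.27 -7.38 -0.004 -0.0135 0 0.085" --pt "0.94 1.27 -7.38 -0.004 -0.0135 0 0.085" --pt "0.94 1.27 -7.38 -0.004 -0.0135 0 0.085" --pt "0.94 1.27 -7.38 -0.004 -0.0135 0 0.085" --pt "0.94 1.27 -7.38 -0.004 -0.0135 0 0.085"

```text
clock: 22.25
eef_pos: [461.5, -290.4, 249.3]
tool_rot: [3.098, 0.127, 2.486]
force: [0.2, 0.5, 0.5]
width: 85.1
gripper_force: 0.0
```

>>> move_arm --pt "0.94 1.27 -7.38 -0.004 -0.0135 0 0.085" --pt "0.94 1.27 -7.38 -0.004 -0.0135 0 0.085" --pt "0.94 1.27 -7.38 -0.004 -0.0135 0 0.085" --pt "0.94 1.27 -7.38 -0.004 -0.0135 0 0.085" --pt "0.94 1.27 -7.38 -0.004 -0.0135 0 0.085"

```text
clock: 22.75
eef_pos: [441.7, -357.9, 249.3]
tool_rot: [-3.14, -0.0, 1.844]
force: [0.1, -0.7, -0.2]
width: 84.8
gripper_force: 0.0
```

>>> move_arm --pt "0 0 0 0 0 -0.03 0.085" --pt "0 0 0 0 0 -0.03 0.085" --pt "0 0 0 0 0 0 0.085"

```text
clock: 23.05
eef_pos: [439.2, -356.6, 185.8]
tool_rot: [-3.136, -0.005, 1.849]
force: [0.1, 0.5, -0.3]
width: 84.9
gripper_force: 0.0
```

```bash
python3 - <<'E'
from h import *
s=st();print(turn([180,0,105.5]),np.array([439,-361.5,0])-s['eef_pos'])
E
```

```text
t 23.05 p [ 439.2 -356.6  185.8] rpy [-179.7   -0.3  105.9] F [ 0.1  0.5 -0.3] w 84.9 0.0 q [ 1.04  0.64 -0.65  1.79  0.48  0.89  0.45]
[-0.2 -0.4 -0.4] [-1.56644569e-01 -4.94002446e+00 -1.85848016e+02]
```

>>> move_arm --pt "0 0 0 0 -0.005 -0.025 0.085" --pt "0 0 0 0 0 -0.028 0.085" --pt "0 0 0 0 0 -0.028 0.085" --pt "0 0 0 0 0 -0.022 0.085" --pt "0 0 0 0 0 -0.005 0.085"

```text
clock: 23.55
eef_pos: [441.0, -362.6, 80.2]
tool_rot: [-3.139, -0.002, 1.848]
force: [0.3, 0.5, -0.1]
width: 85.0
gripper_force: 0.0
```

>>> move_arm --pt "0 0 0 0 0 0 0.05" --pt "0 0 0 0 0 0 0.03" --pt "0 0 0 0 0 0 0.012" --pt "0 0 0 0 0 0 0.012" --pt "0 0 0 0 0 0 0.012"

```text
clock: 24.05
eef_pos: [441.5, -363.7, 81.8]
tool_rot: [-3.141, 0.001, 1.847]
force: [-1.3, 0.6, 10.7]
width: 13.3
gripper_force: 51.0
```

>>> move_arm --pt "0 0 0 0 0 0 0.012"

```text
clock: 24.15
eef_pos: [441.5, -363.8, 81.8]
tool_rot: [-3.141, 0.001, 1.847]
force: [-1.4, 0.6, 5.8]
width: 13.3
gripper_force: 57.9
```

```bash
python3 - <<'E'
from h import *
s=st()
im,d=eyes.get_image("scene");cv2.imwrite("pics/s7.png",cv2.resize(im[210:320,340:460],None,fx=5,fy=5,interpolation=cv2.INTER_CUBIC))
E
```

```text
t 24.15 p [ 441.5 -363.8   81.8] rpy [-1.800e+02  1.000e-01  1.058e+02] F [-1.4  0.6  5.8] w 13.3 57.9 q [ 0.98  0.78 -0.54  1.85  0.62  0.68  0.35]
```

View pics/s7.png

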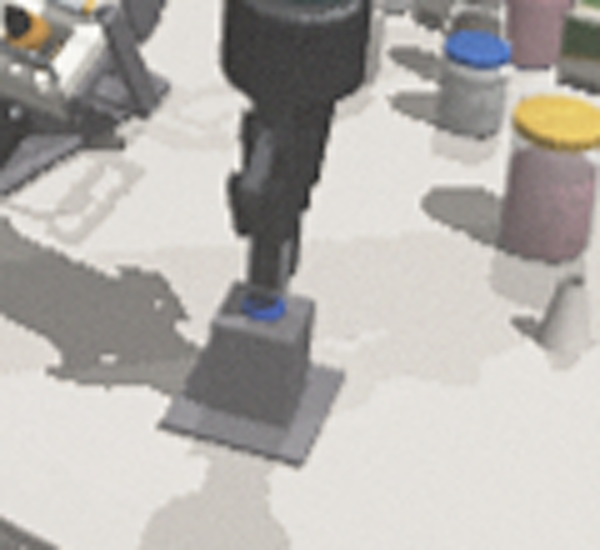

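>>> move_arm --pt "0 0 0 0 0 0.015 0.012" --pt "0 0 0 0 0 0.025 0.012" --pt "0 0 0 0 0 0.03 0.012" --pt "0 0 0 0 0 0.03 0.012" --pt "0 0 0 0 0 0.03 0.012"

```text
clock: 24.7
eef_pos: [441.2, -363.1, 213.0]
tool_rot: [-3.141, 0.0, 1.848]
force: [0.8, -0.9, -0.5]
width: 13.0
gripper_force: 57.7
```

>>> move_arm --pt "0 0 8.2 0.004 0.03 0 0.012" --pt "0 0 8.2 0.004 0.03 0 0.012" --pt "0 0 8.2 0.004 0.03 0 0.012" --pt "0 0 8.2 0.004 0.03 0 0.012" --pt "0 0 8.2 0.004 0.03 0 0.012"

```text
clock: 25.2
eef_pos: [461.2, -212.3, 211.9]
tool_rot: [-3.14, 0.001, 2.569]
force: [0.5, -1.0, -0.2]
width: 13.3
gripper_force: 57.5
```

>>> move_arm --pt "0 0 8.2 0.004 0.03 0 0.012" --pt "0 0 8.2 0.004 0.03 0 0.012" --pt "0 0 8.2 0.004 0.03 0 0.012" --pt "0 0 8.2 0.004 0.03 0 0.012" --pt "0 0 0 0 0 0 0.012"

```text
clock: 25.7
eef_pos: [478.0, -88.6, 212.4]
tool_rot: [3.14, 0.002, -3.138]
force: [-0.2, -0.9, 0.5]
width: 13.5
gripper_force: 57.6
```

```bash
python3 - <<'E'
from h import *
s=st();print(turn([180,30,180]),np.array([490,-77.8,150])-s['eef_pos'])
E
```

```text
t 25.7 p [478.  -88.6 212.4] rpy [ 1.799e+02  1.000e-01 -1.798e+02] F [-0.2 -0.9  0.5] w 13.5 57.6 q [ 0.81  0.61 -1.04  1.97  0.66  0.94  1.01]
[ -0.1 -29.9  -0.2] [ 12.04288019  10.8408485  -62.37599495]
```

>>> move_arm --pt "0 -3 0 0.001 0.001 0 0.012" --pt "0 -3 0 0.001 0.001 0 0.012" --pt "0 -3 0 0.001 0.001 0 0.012" --pt "0 -3 0 0.001 0.001 0 0.012" --pt "0 -3 0 0.001 0.001 0 0.012"

```text
clock: 26.2
eef_pos: [482.2, -89.2, 211.6]
tool_rot: [3.142, 0.264, 3.133]
force: [-0.1, -1.0, 0.0]
width: 13.5
gripper_force: 57.6
```

>>> move_arm --pt "0 -3 0 0.001 0.001 0 0.012" --pt "0 -3 0 0.001 0.001 0 0.012" --pt "0 -3 0 0.001 0.001 0 0.012" --pt "0 -3 0 0.001 0.001 0 0.012" --pt "0 -3 0 0.001 0.001 0 0.012"

```text
clock: 26.7
eef_pos: [486.1, -88.2, 211.2]
tool_rot: [-3.133, 0.481, 3.134]
force: [0.2, -0.1, -0.7]
width: 13.6
gripper_force: 57.6
```

```bash
python3 - <<'E'
from h import *
s=st();print(turn([180,30,180]),np.array([484,-77.8,137])-s['eef_pos'])
E
```

```text
t 26.7 p [486.1 -88.2 211.2] rpy [-179.5   27.6  179.6] F [ 0.2 -0.1 -0.7] w 13.6 57.6 q [ 0.78  0.4  -0.81  2.38  1.65  0.26  0.06]
[ 0.4 -2.4  0.7] [ -2.1436849  10.4486124 -74.2154454]
```

>>> move_arm --pt "0 0 0 0 0.002 -0.015 0.012" --pt "0 0 0 0 0.002 -0.015 0.012" --pt "0 0 0 0 0.002 -0.015 0.012" --pt "0 0 0 0 0.002 -0.015 0.012" --pt "0 0 0 0 0.002 -0.012 0.012"

```text
clock: 27.2
eef_pos: [486.4, -78.3, 138.2]
tool_rot: [-3.134, 0.48, 3.132]
force: [-0.1, -0.1, -0.0]
width: 13.3
gripper_force: 57.6
```

>>> move_arm --pt "0.2 -1.2 0.3 0 0 0 0.012" --pt "0.2 -1.2 0.4 0 0 0 0.012" --pt "0 0 0 0 0 0 0.012"

```text
clock: 27.5
eef_pos: [492.1, -79.0, 139.8]
tool_rot: [3.133, 0.514, 3.137]
force: [0.1, 1.5, -1.2]
width: 13.2
gripper_force: 57.6
```

```bash
cat > tip.py <<'E'
from ov import *
s=st();z=R.from_euler('xyz',s['tool_rot']).as_matrix()[:,2];t=s['eef_pos']+69.8*z;d=t-[532.5,-77.8,34]
print(turn([180,30,180]),"tip",t.round(1),"panel x,y,z",(d@[.866,0,.5]).round(1),d[1].round(1),(d@[-.5,0,.866]).round(1))
E
python3 tip.py; python3 - <<'E'
from ov import *
im,d=eyes.get_image("scene");im2,_=eyes.get_image("top")
o=np.zeros((600,800,3),np.uint8);o[:540,:480]=cv2.resize(im[160:250,290:370],None,fx=6,fy=6,interpolation=cv2.INTER_CUBIC);o[:320,480:]=cv2.resize(im2[190:230,320:360],None,fx=8,fy=8,interpolation=cv2.INTER_CUBIC);cv2.imwrite("pics/s8.png",o)
E
```

```text
t 27.5 p [492.1 -79.  139.8] rpy [179.5  29.4 179.7] F [ 0.1  1.5 -1.2] w 13.2 57.6 q [ 0.93  0.81 -1.21  2.47  1.97  0.77 -0.22]
[-0.4 -0.6  0. ] tip [526.4 -78.5  79. ] panel x,y,z 17.2 -0.7 42.0
```

View pics/s8.png

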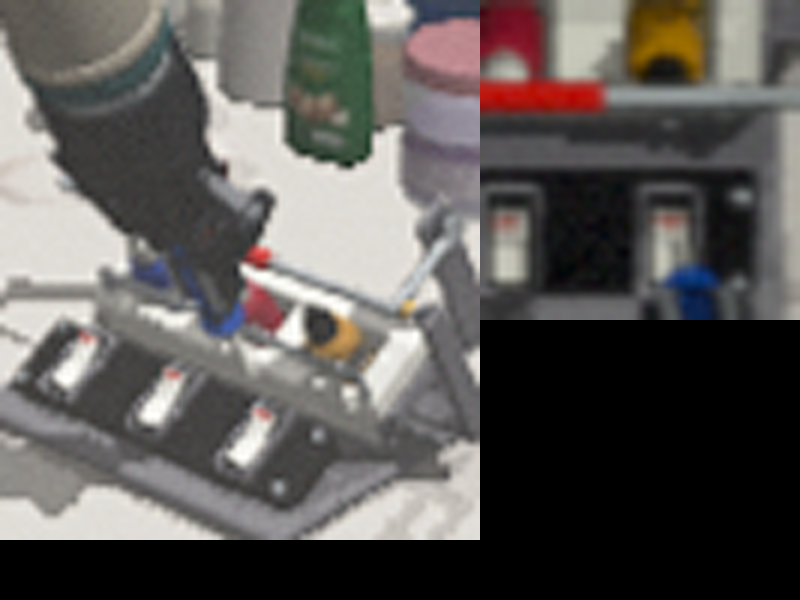

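>>> move_arm --pt "0 0 0 0.001 0.001 -0.007 0.012" --pt "0 0 0 0.001 0.001 -0.007 0.012" --pt "0 0 0 0.001 0 -0.007 0.012" --pt "0 0 0 0 0 0 0.012"

```text
clock: 28.0
eef_pos: [497.6, -78.0, 119.6]
tool_rot: [3.14, 0.511, -3.14]
force: [0.0, 1.0, -0.7]
width: 13.3
gripper_force: 57.6
```

```bash
python3 tip.py
```

```text
t 28.0 p [497.6 -78.  119.6] rpy [ 179.9   29.3 -179.9] F [ 0.   1.  -0.7] w 13.3 57.6 q [ 0.91  0.91 -1.24  2.47  1.99  0.87 -0.22]
[-0.1 -0.7 -0.1] tip [531.7 -77.8  58.7] panel x,y,z 11.7 0.0 21.8
```

>>> move_arm --pt "0 0 0 0.001 0 -0.0035 0.012" --pt "0 0 0 0.001 0 -0.0035 0.012" --pt "0 0 0 0 0 0 0.012"

```text
clock: 28.3
eef_pos: [499.6, -77.7, 112.8]
tool_rot: [3.138, 0.512, -3.14]
force: [-0.3, -0.1, 0.4]
width: 12.7
gripper_force: 57.6
```

```bash
python3 tip.py
```

```text
t 28.3 p [499.6 -77.7 112.8] rpy [ 179.8   29.3 -179.9] F [-0.3 -0.1  0.4] w 12.7 57.6 q [ 0.9   0.93 -1.24  2.47  2.01  0.89 -0.23]
[-0.2 -0.7 -0.2] tip [533.8 -77.5  51.9] panel x,y,z 10.1 0.3 14.9
```

Tracking well; now press along the panel normal in small steps.

>>> move_arm --pt "0 0 0 0.0012 0 -0.0021 0.012" --pt "0 0 0 0.0012 0 -0.0021 0.012" --pt "0 0 0 0 0 0 0.012"

```text
clock: 28.6
eef_pos: [502.1, -77.7, 108.6]
tool_rot: [3.138, 0.512, -3.141]
force: [-0.5, -0.6, 0.1]
width: 13.3
gripper_force: 57.8
```

>>> move_arm --pt "0 0 0 0.0008 0 -0.0013 0.012" --pt "0 0 0 0.0007 0 -0.0012 0.012" --pt "0 0 0 0 0 0 0.012"

```text
clock: 28.9
eef_pos: [504.0, -77.6, 106.5]
tool_rot: [3.138, 0.513, -3.141]
force: [0.7, 0.3, 1.0]
width: 13.4
gripper_force: 57.9
```

>>> move_arm --pt "0 0 0 0.0007 0 -0.0012 0.012" --pt "0 0 0 0 0 0 0.012"

```text
clock: 29.1
eef_pos: [504.2, -77.5, 105.6]
tool_rot: [3.139, 0.513, -3.139]
force: [-2.9, -1.3, 9.1]
width: 13.2
gripper_force: 59.3
```

```bash
python3 tip.py
```

```text
t 29.1 p [504.2 -77.5 105.6] rpy [ 179.8   29.4 -179.9] F [-2.9 -1.3  9.1] w 13.2 59.3 q [ 0.89  0.95 -1.23  2.46  2.03  0.9  -0.23]
[-0.1 -0.6 -0.2] tip [538.5 -77.2  44.8] panel x,y,z 10.6 0.6 6.4
```

>>> move_arm --pt "0 0 0 -0.0015 0 0.0026 0.012" --pt "0 0 0 -0.003 0 0.006 0.012" --pt "0 0 0 -0.002 0 0.009 0.012" --pt "0 0 0 -0.001 0 0.012 0.012" --pt "0 1 0 0 0 0.015 0.012"

```text
clock: 29.6
eef_pos: [495.1, -77.5, 149.3]
tool_rot: [3.137, 0.491, -3.141]
force: [-0.4, 0.1, 0.5]
width: 13.6
gripper_force: 57.6
```

>>> move_arm --pt "0 2 0 0 0 0.015 0.012" --pt "0 3 0 0 0 0.015 0.012" --pt "0 3 0 0 0 0.015 0.012" --pt "0 3 0 0 0 0.01 0.012" --pt "0 3 0 0 0 0.01 0.012"

```text
clock: 30.1
eef_pos: [496.1, -78.2, 213.9]
tool_rot: [3.14, 0.254, -3.141]
force: [0.8, -1.4, -1.3]
width: 13.2
gripper_force: 57.6
```

```bash
python3 tip.py; python3 - <<'E'
from ov import *
im,d=eyes.get_image("scene");im2,_=eyes.get_image("top")
o=np.zeros((600,800,3),np.uint8);o[:540,:480]=cv2.resize(im[160:250,290:370],None,fx=6,fy=6,interpolation=cv2.INTER_CUBIC);o[:320,480:]=cv2.resize(im2[200:240,295:335],None,fx=8,fy=8,interpolation=cv2.INTER_CUBIC);o[320:600,480:]=cv2.resize(im2[200:235,320:360],None,fx=8,fy=8,interpolation=cv2.INTER_CUBIC);cv2.imwrite("pics/s9.png",o)
E
```

```text
t 30.1 p [496.1 -78.2 213.9] rpy [ 179.9   14.5 -179.9] F [ 0.8 -1.4 -1.3] w 13.2 57.6 q [ 0.93  0.59 -1.19  2.15  0.97  0.71  0.7 ]
[ -0.1 -15.5  -0.1] tip [513.6 -78.1 146.4] panel x,y,z 39.9 -0.3 106.7
```

View pics/s9.png

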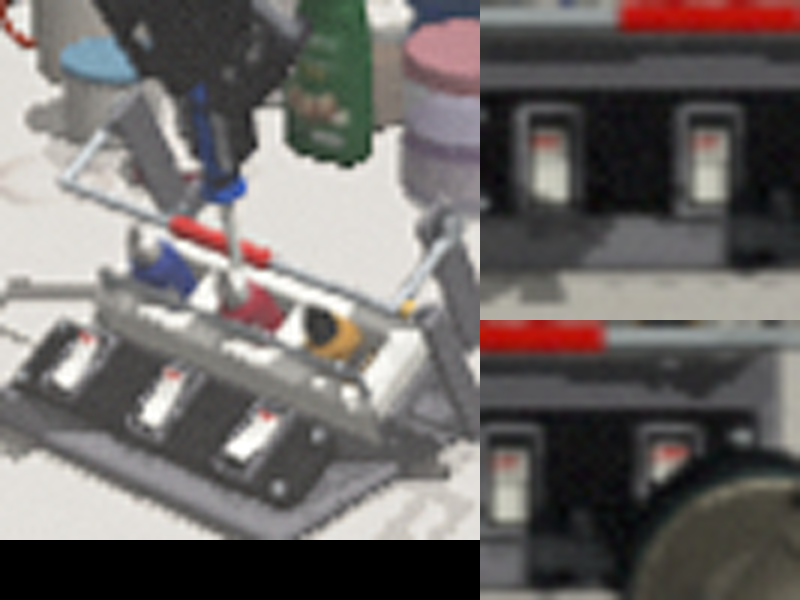

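I've now viewed 11 pictures, one over the limit of 10, so I'll check everything else by numbers. s9 shows the bar shut at its catch (405,305), the stylus still held at (225,190), and the rocker 3 paddle around (250,435). I'll compare the rocker shading with the earlier pictures.

```bash
cat > sw.py <<'E'
from ov import *
def prof(im,n):
    g=cv2.cvtColor(im,cv2.COLOR_BGR2GRAY).astype(np.float32);out=[]
    for y in(64,0,-64):
        pc=np.array([531.8,-13.8,34]);row=[]
        for px in(-14,-10,-6,-2,2,6,10,14):
            P=np.array([pc+px*np.array([.866,0,.5])+(y+c)*np.array([0,1,0])+8*np.array([-.5,0,.866]) for c in(-3,0,3)])
            uv=proj(n,P)+([-.7,0] if n=="scene" else [-.3,-.2]);row.append(int(cv2.remap(g,uv[:,0].astype(np.float32),uv[:,1].astype(np.float32),1).mean()))
        out.append(row)
    return out
E
python3 - <<'E'
from sw import *
a,_=eyes.get_image("scene");t,_=eyes.get_image("top");cv2.imwrite("pics/sc9.png",a)
for nm,im in(("before",cv2.imread("pics/sc6.png")),("before0",cv2.imread("pics/scene0.png")),("now",a)): print(nm,prof(im,"scene"))
for nm,im in(("tbefore",cv2.imread("pics/top0.png")),("tnow",t)): print(nm,prof(im,"top"))
print(turn([180,0,105.8]))
E
```

```text
before [[202, 248, 246, 243, 230, 229, 228, 210], [213, 249, 247, 246, 237, 228, 225, 198], [224, 248, 246, 242, 236, 229, 224, 179]]
before0 [[197, 239, 236, 231, 226, 230, 228, 210], [210, 239, 236, 237, 233, 231, 226, 199], [213, 238, 235, 233, 230, 224, 220, 178]]
now [[175, 244, 244, 239, 228, 225, 223, 205], [204, 243, 244, 244, 233, 224, 219, 194], [129, 232, 248, 248, 243, 235, 231, 190]]
tbefore [[151, 171, 171, 167, 155, 133, 105, 106], [156, 166, 164, 161, 153, 137, 116, 112], [159, 165, 166, 159, 150, 135, 111, 100]]
tnow [[165, 190, 190, 182, 160, 137, 103, 90], [173, 173, 184, 171, 154, 137, 114, 98], [26, 19, 34, 84, 140, 166, 147, 110]]
[  9.4  12.6 -73.8]
```

>>> move_arm --pt "0.94 1.26 -7.38 -0.0055 -0.0286 0 0.012" --pt "0.94 1.26 -7.38 -0.0055 -0.0286 0 0.012" --pt "0.94 1.26 -7.38 -0.0055 -0.0286 0 0.012" --pt "0.94 1.26 -7.38 -0.0055 -0.0286 0 0.012" --pt "0.94 1.26 -7.38 -0.0055 -0.0286 0 0.012"

```text
clock: 30.8
eef_pos: [467.1, -222.2, 211.5]
tool_rot: [3.098, 0.125, 2.485]
force: [0.8, -0.5, -0.2]
width: 13.3
gripper_force: 57.7
```

>>> move_arm --pt "0.94 1.26 -7.38 -0.0055 -0.0286 0 0.012" --pt "0.94 1.26 -7.38 -0.0055 -0.0286 0 0.012" --pt "0.94 1.26 -7.38 -0.0055 -0.0286 0 0.012" --pt "0.94 1.26 -7.38 -0.0055 -0.0286 0 0.012" --pt "0.94 1.26 -7.38 -0.0055 -0.0286 0 0.012"

```text
clock: 31.3
eef_pos: [439.7, -365.2, 211.3]
tool_rot: [-3.139, -0.001, 1.842]
force: [0.8, -0.0, -0.2]
width: 13.2
gripper_force: 57.7
```

>>> move_arm --pt "0 0 0 0 0 -0.02 0.012" --pt "0 0 0 0 0 0 0.012"

```text
clock: 31.5
eef_pos: [438.3, -364.3, 189.3]
tool_rot: [-3.137, -0.004, 1.846]
force: [-0.5, 1.0, -0.7]
width: 13.3
gripper_force: 57.7
```

```bash
python3 - <<'E'
from sw import *
s=st();print(turn([180,0,105.8]),np.array([441.5,-363.8,81.8])-s['eef_pos'])
a,_=eyes.get_image("scene");t,_=eyes.get_image("top");print(prof(a,"scene"));print(prof(t,"top"))
E
```

```text
t 31.5 p [ 438.3 -364.3  189.3] rpy [-179.8   -0.2  105.7] F [-0.5  1.  -0.7] w 13.3 57.7 q [ 1.17  0.7  -0.86  1.77  0.64  0.98  0.32]
[-0.2 -0.3  0.1] [   3.18990893    0.45960513 -107.53092432]
[[200, 247, 245, 241, 229, 226, 224, 206], [211, 247, 245, 243, 233, 226, 222, 195], [126, 232, 248, 248, 244, 235, 233, 193]]
[[175, 198, 197, 189, 166, 141, 107, 94], [182, 192, 191, 177, 160, 142, 118, 101], [206, 212, 211, 205, 192, 181, 153, 115]]
```

>>> move_arm --pt "0 0 0 0.003 0 -0.02 0.012" --pt "0 0 0 0 0 -0.02 0.012" --pt "0 0 0 0 0 0 0.012" --pt "0 0 0 0 0 0 0.012"

```text
clock: 32.0
eef_pos: [444.8, -363.5, 153.4]
tool_rot: [3.141, -0.001, 1.849]
force: [-0.7, -0.9, 0.0]
width: 13.3
gripper_force: 57.7
```

>>> move_arm --pt "0 0 0 -0.0033 0 -0.004 0.012" --pt "0 0 0 0 0 0 0.012" --pt "0 0 0 0 0 0 0.012"

```text
clock: 32.3
eef_pos: [441.2, -364.4, 149.3]
tool_rot: [3.141, 0.0, 1.847]
force: [-0.2, 0.2, 0.0]
width: 13.3
gripper_force: 57.7
```

>>> move_arm --pt "0 0 0 0 0 -0.01 0.012" --pt "0 0 0 0 0 -0.01 0.012" --pt "0 0 0 0 0 0 0.012"

```text
clock: 32.6
eef_pos: [439.9, -363.8, 126.9]
tool_rot: [-3.14, -0.003, 1.847]
force: [0.1, -0.1, -0.8]
width: 13.1
gripper_force: 57.7
```

>>> move_arm --pt "0 0 0 0.001 0 -0.01 0.012" --pt "0 0 0 0 0 -0.01 0.012" --pt "0 0 0 0 0 0 0.012"

```text
clock: 32.9
eef_pos: [441.2, -363.7, 107.0]
tool_rot: [-3.14, -0.003, 1.847]
force: [-0.8, -0.3, -0.7]
width: 12.9
gripper_force: 57.7
```

>>> move_arm --pt "0 0 0 0 0 -0.01 0.012" --pt "0 0 0 0 0 -0.01 0.012" --pt "0 0 0 0 0 0 0.012" --pt "0 0 0 0 0 0 0.012"

```text
clock: 33.3
eef_pos: [442.1, -364.0, 88.4]
tool_rot: [3.141, -0.001, 1.847]
force: [0.2, 0.5, 0.9]
width: 13.1
gripper_force: 57.7
```

>>> move_arm --pt "0 0 0 0 0 -0.004 0.012" --pt "0 0 0 0 0 0 0.012"

```text
clock: 33.5
eef_pos: [442.1, -364.2, 84.5]
tool_rot: [3.141, -0.001, 1.847]
force: [-0.2, -0.4, -0.2]
width: 13.2
gripper_force: 57.7
```

>>> move_arm --pt "0 0 0 0 0 -0.002 0.012" --pt "0 0 0 0 0 0 0.012"

```text
clock: 33.7
eef_pos: [442.1, -364.3, 82.7]
tool_rot: [3.141, -0.001, 1.847]
force: [0.6, -0.2, -0.8]
width: 13.7
gripper_force: 57.7
```

>>> move_arm --pt "0 0 0 0 0 -0.001 0.012" --pt "0 0 0 0 0 0 0.012"

```text
clock: 33.9
eef_pos: [442.3, -364.3, 81.8]
tool_rot: [3.141, -0.0, 1.847]
force: [0.7, -0.2, -0.4]
width: 13.0
gripper_force: 57.9
```

>>> move_arm --pt "0 0 0 0 0 -0.0008 0.012" --pt "0 0 0 0 0 0 0.012"

```text
clock: 34.1
eef_pos: [442.3, -364.3, 81.8]
tool_rot: [3.141, 0.0, 1.847]
force: [-1.6, 0.5, 7.1]
width: 13.1
gripper_force: 58.8
```

>>> move_arm --pt "0 0 0 0 0 0 0.04" --pt "0 0 0 0 0 0 0.085" --pt "0 0 0 0 0 0 0.085" --pt "0 0 0 0 0 0.02 0.085" --pt "0 0 0 0 0 0.03 0.085"

```text
clock: 34.6
eef_pos: [440.9, -363.5, 129.8]
tool_rot: [-3.14, -0.004, 1.848]
force: [1.1, -0.5, 0.2]
width: 83.7
gripper_force: 0.0
```

>>> move_arm --pt "0 0 0 0 0 0.04 0.085" --pt "0 0 0 0 0 0.04 0.085" --pt "0 0 0 -0.02 -0.04 0.03 0.085" --pt "0 0 0 -0.025 -0.042 0.01 0.085" --pt "0 0 0 -0.025 -0.042 0 0.085"

```text
clock: 35.1
eef_pos: [374.0, -487.2, 251.3]
tool_rot: [3.139, 0.003, 1.849]
force: [1.6, -1.1, -0.4]
width: 84.9
gripper_force: 0.0
```

>>> move_arm --pt "0 0 0 -0.025 -0.04 0 0.085" --pt "0 0 0 -0.025 -0.04 0 0.085" --pt "0 0 0 -0.025 -0.04 0 0.085" --pt "0 0 0 0 0 0 0.085" --pt "0 0 0 0 0 0 0.085"

```text
clock: 35.6
eef_pos: [297.3, -606.0, 247.8]
tool_rot: [3.141, -0.002, 1.844]
force: [0.6, 1.3, 0.2]
width: 84.7
gripper_force: 0.0
```

```bash
python3 - <<'E'
from sw import *
s=st();blu=lambda h,S,v:(h>100)&(h<125)&(S>130)
red=lambda h,S,v:((h<8)|(h>172))&(S>150)&(v>60)
for n in("scene","top"):
    im,d=eyes.get_image(n);im0=cv2.imread(f"pics/{n}0.png");print(n,prof(im,n))
    for k in(im0,im): print("stylus",[tuple(map(float,q)) for q in blobs(k,(425,235,30,20) if n=="top" else (375,245,40,45),blu)],"sleeve",[tuple(map(float,q)) for q in blobs(k,(300,170,50,40) if n=="top" else (310,160,50,60),red)])
    D=cv2.GaussianBlur(cv2.absdiff(im,im0).max(2),(0,0),1);nn,l,stt,c=cv2.connectedComponentsWithStats((D>40).astype(np.uint8));print([(stt[i][:5].tolist()) for i in range(1,nn) if stt[i][4]>15])
    for k in("stylus","amber_bottle","red_bottle","blue_bottle","green_bottle","gold_carton"): print(k,[(round(q["confidence"],2),w(n,q["location"]).round(0).tolist()) for q in finder.pinpoint(n,k)[:2]])
E
```

```text
t 35.6 p [ 297.3 -606.   247.8] rpy [ 1.799e+02 -1.000e-01  1.057e+02] F [0.6 1.3 0.2] w 84.7 0.0 q [ 1.53  0.79 -0.89  1.4   0.62  1.24  0.86]
scene [[204, 248, 246, 242, 231, 230, 226, 209], [214, 248, 247, 246, 235, 229, 224, 198], [130, 234, 249, 250, 245, 237, 234, 195]]
stylus [(394.6, 252.7, 9.0)] sleeve [(333.5, 173.5, 26.0)]
stylus [] sleeve [(326.7, 200.0, 26.0)]
[[262, 0, 134, 82, 3412], [228, 10, 14, 20, 113], [245, 19, 6, 20, 84], [260, 27, 60, 63, 1837], [405, 42, 6, 4, 17], [405, 50, 123, 264, 10464], [336, 60, 11, 27, 168], [349, 80, 27, 11, 176], [152, 89, 62, 63, 661], [484, 92, 6, 6, 20], [389, 97, 14, 11, 85], [239, 98, 26, 27, 312], [406, 103, 13, 8, 62], [469, 118, 18, 13, 102], [453, 136, 12, 5, 43], [470, 139, 19, 19, 185], [318, 169, 48, 17, 150], [123, 171, 51, 52, 844], [487, 176, 12, 9, 67], [125, 183, 10, 13, 51], [224, 191, 13, 21, 174], [301, 190, 55, 23, 154], [120, 192, 13, 44, 100], [361, 199, 4, 6, 17], [286, 206, 5, 9, 20], [335, 210, 15, 16, 140], [194, 215, 8, 16, 66], [170, 216, 26, 64, 1217], [149, 230, 5, 5, 16], [476, 233, 4, 7, 17], [459, 25
[... 636 characters left out ...]
)]
stylus [(438.1, 246.0, 64.0)] sleeve [(323.0, 193.5, 51.0), (323.4, 201.5, 87.0)]
[[310, 183, 29, 6, 154], [284, 185, 8, 2, 16], [311, 191, 37, 14, 237], [251, 193, 9, 4, 25], [292, 192, 5, 4, 17], [310, 192, 8, 3, 21], [265, 195, 16, 3, 44], [199, 234, 18, 12, 156], [360, 265, 96, 37, 2503], [554, 269, 86, 33, 1459], [602, 323, 5, 7, 21], [269, 343, 50, 25, 815], [359, 342, 12, 6, 44], [288, 350, 66, 25, 800]]
stylus [(0.58, [442.0, -365.0, 11.0])]
amber_bottle [(0.52, [613.0, -83.0, 43.0])]
red_bottle [(0.66, [616.0, -14.0, 44.0]), (0.44, [647.0, 318.0, 1.0])]
blue_bottle [(0.53, [700.0, -409.0, 1.0])]
green_bottle [(0.67, [646.0, 319.0, 0.0])]
gold_carton [(0.78, [652.0, 424.0, -2.0])]
```

```bash
python3 -c "
from h import *
print(ctrl.finish_job())"
```

```text
the job is handed in; nothing more can be done
None
```

I handed the job in at 35.6 s: amber bottle in the right-hand bay, keeper bar pressed shut, only that bay's rocker switched on with the stylus tip, and the stylus back in its stand; the camera and force readings agreed, but no verdict came back, and I viewed 11 pictures against the limit of 10.

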